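# Take the clean-out plug from the bench air reservoir and stand it in the tray

## Robot

A 6-joint arm with a two-finger parallel gripper is mounted at the origin on the work surface. World frame = base frame: x ahead of the robot, y to its left, z up, the work surface at z = 0. Lengths are in mm, angles in rad, forces in N, time in s.
With the tool pointing down it reaches from about 350 to 775 mm from the base axis. Payload 7.3 kg.
Tool frame: the origin (TCP) lies on the centre line of the jaws, within the pads' length; the fingertips stand 14 mm ahead of it and the grasp point (between the pads) lies 5 mm behind it; z points along the fingers, y is the direction in which the jaws open and shut (so a half turn about z gives the same grasp; the last joint's range is limited). The gripper opens to 92 mm and grips with 3 to 60 N. Pads are 19 mm wide; open, the fingers measure 130 mm over their backs; the gripper's body (75 mm by 190 mm) begins 47 mm behind the grasp point.
Start: joints at [-1.455, 0.342, 1.524, -0, 1.275, -0.146], TCP at [135.902, -507.126, 211.641] pointing down, gripper open.
Joint ranges: [-2.53, 2.53], [-0.77, 2.02], [0.04, 2.7], [-1, 4.14], [0.28, 2.66], [-3.11, 3.11]. Speed limits (rad/s): [2.57, 2.57, 3.14, 3.14, 3.14, 3.14].

## Interface

Orientations are given as a unit quaternion [x, y, z, w].
In Python, from station import readout, vision, ctrl gives the robot as it stands.
- The arm moves only by the tool drive_tool, never from a script. Its argument "series" is a list of rows, each an object with "linear": the shift along the tool's x, y, z in mm, a list of three; "angular": the turn, a rotation vector about the tool's x, y, z in degrees, a list of three; "gripper": the opening, from 0 (shut) to 1 (fully open). A call has 1 to 10 rows; each row is the pose to reach, as a shift and turn from the pose commanded when the call began, along the tool's axes at that moment; what a row does not reach only later rows make up. A row lasts 1/10 s, in which the tool goes at most 50 mm and 8.59 degrees, less where a joint would pass 70% of its speed; a pose out of reach is approached as far as the arm can. A call with a gripper value outside its range is refused whole. The fingers move at their own pace and stop on an object; the grip force is fixed at half the most. Time passes only in rows, so rows that repeat a pose let the fingers close. It gives the time, the measured TCP pose, the force and the opening at its end, in the units of the state.
- readout.sense(): the state, without advancing time (a new reading comes with each control period).
- vision.get_image(name): name is "scene" or "top" or "wrist"; returns the picture (480x640x3 uint8, blue, green, red); there is no depth.
- vision.camera_info(name): a dict with "fx", "fy", "cx", "cy" (pixels), "pose" (4x4, takes a point from camera to world coordinates). Camera axes: x right, y down, z forward; pixel columns grow to the right and rows downward; lengths in mm; the calibration is good to about 2 mm. A picture is of the moment at which its call begins: read the wrist's pose just before it. camera_info takes no time and is no camera call; for the wrist camera it gives the pose at the moment of the call.
- ctrl.sign_off(): hands the job in, once; it reports no verdict.
The state is a dict: "time": time; "q": joint angles; "joint_vel": joint speeds; "effort": joint torques, N m; "position": TCP position; "ee_rot": TCP orientation; "wrist_force": force on the tool from outside, world axes, zero at the start; "wrist_torque": the same for the moment, N m; "finger_gap": finger opening in mm.
Only numpy, scipy, OpenCV 4.12 (cv2) and the standard library are available. Lean on these libraries where they do the work, as an engineer would, in place of code of your own. Each camera call takes 0.05 s, during which the arm holds its last target.

## Task

Unscrew the square-headed plug from the port of the air reservoir without wrenching it: the thread holds it until it lets go. Draw it clear, lay it on its side on the cutting mat and let go of it. Then take it again another way and stand it on its square head, threaded end up, on the floor of the empty tray, without dropping it and leaving the other loose things where they are.

Things in the scene. Friction and masses are not known exactly. Their poses are not given: they have to be found in the camera images.
- plug: Bare steel plug, 152 mm long, 0.3 to 0.6 kg: square head 40 x 40 mm, 40 mm long, then a round shank 30 mm thick to the tip (last 3 mm: 27 mm). Origin: centre of the head's free end; z runs from head to tip; x and y are square to the head's flats. Centre of mass at z = 62 mm. At z = 96 mm one 6 mm thread stud stands out to radius 21.5 mm; the shank can be gripped from z = 44 to 90 mm.
- plug_head (a point): Centre of the square head, the plug's axes. At the start the head faces the robot, axis level, its end face 80 mm outside the port's mouth, flats rolled 35 degrees: a gripper whose body leans 35 degrees to the robot's right (about the port's axis) squeezes two flats. To unscrew, swing from there to the left (anticlockwise seen from the robot); each 90 degrees the flats offer the same grasp again.
- plug_tip (a point): Centre of the plug's tip end face; the plug's axes. Laid on its side the plug rests on its head and tip, axis within 0.1 rad of level and about 20 mm above the mat's top at the head.
- port (a point): Centre of the port's round mouth, on a faceted boss 64 mm across and 78 mm long, 110 mm above the table. x is the port's axis, pointing into it (the plug comes out along -x); z is up. Right-hand thread, lead 16 mm a turn, with some mm of end play. The plug stays in place if let go part-way and must come out 75 mm to clear the mouth.
- mouth_top (a point): Top edge of the boss at its mouth, 32 mm above the port's centre. The thread's length is not the same each time: it lets go somewhere between 100 and 200 degrees of unscrewing, and must be felt. While it holds, an outward pull of 15 N stops within 8 mm; once it lets go, the plug slides on out, with under 12 N of friction if held straight.
- unit: The air reservoir, fixed: a grey upright box 100 x 140 mm and 171 mm high with a gauge on top (to 245 mm), its boss on the side facing the robot. Origin: centre of its underside; the boss points along -x, its mouth at x = -128 mm, z = 110 mm.
- mat: Grey cutting mat with a white grid, fixed, 260 (x) x 320 (y) mm, 3 mm thick. Origin: centre of its underside.
- tray_in (a point): Centre of the inner floor of the empty white tray, fixed: outside 200 (x) x 160 (y) mm, walls 5 mm thick, rim 23 mm above this floor. z is up, x and y along its sides.
- full_tray: The other white tray, fixed, same size, full of yellow and black model parts up to 37 mm high: not to be used. Origin: centre of its underside. The two trays stand left and right of the mat, either way round.
- driver: Screwdriver, about 160 mm long, lying along x near the edge of the mat at the mat frame's -y side, up to 30 mm high. A bystander.
- loco: Yellow and black model locomotive, 110 x 34 x 42 mm, standing on its wheels. A bystander; origin: centre of its underside or of the part.
- jar: Small screw-top jar, 52 mm across, 65 mm high. A bystander; origin: centre of its underside or of the part.
- oiler: Small blue bottle, 34 mm across, 85 mm high. A bystander; origin: centre of its underside or of the part.
- carton: Yellow carton, 65 x 130 x 55 mm high. A bystander; origin: centre of its underside or of the part.
- spanner: Steel spanner, 140 mm long, lying flat. A bystander.
There are look-alikes about, which are no part of the job. There is more than one size of the plug; the one meant has the size given above.

How it is judged:
By the outcome, as a careful person would: the job done as asked, in the order asked, and still so for the second after the job is handed in, with the robot touching nothing.
It also fails if it takes over 72 s, if anything falls off the work surface, if the arm or the gripper's body presses on something with over 40 N, if the wrist force passes 120 N, or if a joint passes its speed limit or range.

## Working session

There is one attempt and no reset: what is moved stays moved. The work goes in short steps, Python scripts to look and compute and a tool call to move; the robot and the scene stay as the last step left them, time stands still between calls to the robot, and variables do not carry over. Pictures are saved under pics/ and viewed, and the job is handed in when it is done.

Besides the shell and the picture viewer there is one more tool, called after "Emit:" as name(argument=value, ...), one argument or row to a line, values as JSON. drive_tool: Moves the arm, as the interface text tells. Its arguments: {"type":"object","properties":{"series":{"type":"array"}},"required":["series"]}

```bash
ls; mkdir -p pics
python3 - <<'E'
from station import readout, vision, ctrl
import cv2,numpy as np
s=readout.sense()
print(s)
for n in ["scene","top","wrist"]:
    i=vision.camera_info(n); print(n,i['fx'],i['fy'],i['cx'],i['cy']);print(np.round(i['pose'],3).tolist())
    cv2.imwrite(f"pics/{n}0.png",vision.get_image(n))
E
```

```text
pics
{'time': 0.0, 'q': array([-1.45500399e+00,  3.42734893e-01,  1.52499895e+00, -2.23963241e-05,
        1.27544244e+00, -1.45985818e-01]), 'joint_vel': array([0.00133167, 0.00085989, 0.00133141, 0.00038197, 0.00036317,
       0.00034752]), 'effort': array([ 6.86977401e-04, -4.31245637e+01, -2.44225341e+01,  7.18239974e-02,
        5.59992052e-02, -1.03805205e-04]), 'position': array([ 135.83985771, -506.6688374 ,  210.9449922 ]), 'ee_rot': array([ 9.91445510e-01,  1.30518865e-01,  1.24393894e-06, -7.91888723e-04]), 'wrist_force': array([ 0.64493382, -0.38614925, -0.31756596]), 'wrist_torque': array([-0.03177592, -0.04702527,  0.01257605]), 'finger_gap': 91.77881968644195}
scene 460.5541206032153 460.5541206032153 323.7564737880424 237.82426684754876
[[-0.708, 0.54, -0.454, 912.706], [0.706, 0.546, -0.452, 428.293], [0.004, -0.64, -0.768, 858.082], [0.0, 0.0, 0.0, 1.0]]
top 435.5119629907821 435.5119629907821 311.1411451314113 237.58655319052843
[[-0.006, -0.991, 0.133, 355.262], [-1.0, 0.006, 0.004, -2.264], [-0.004, -0.133, -0.991, 949.764], [0.0, 0.0, 0.0, 1.0]]
wrist 403.31269361483817 403.31269361483817 317.91232337597256 239.30363899452053
[[0.259, -0.936, -0.239, 199.566], [-0.966, -0.251, -0.062, -489.576], [-0.002, 0.247, -0.969, 383.793], [0.0, 0.0, 0.0, 1.0]]
```

View pics/scene0.png

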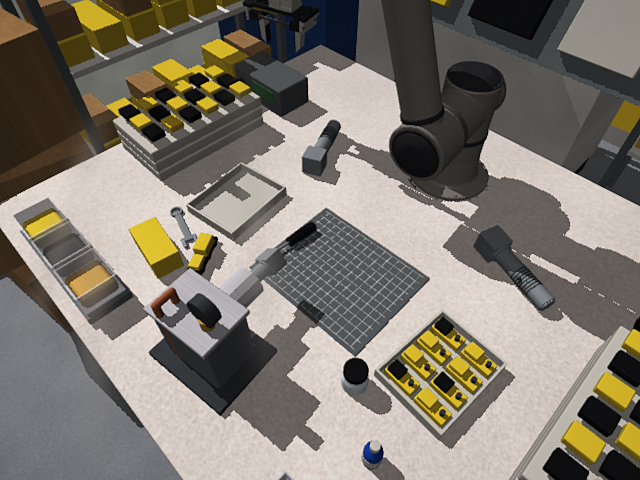

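View pics/top0.png

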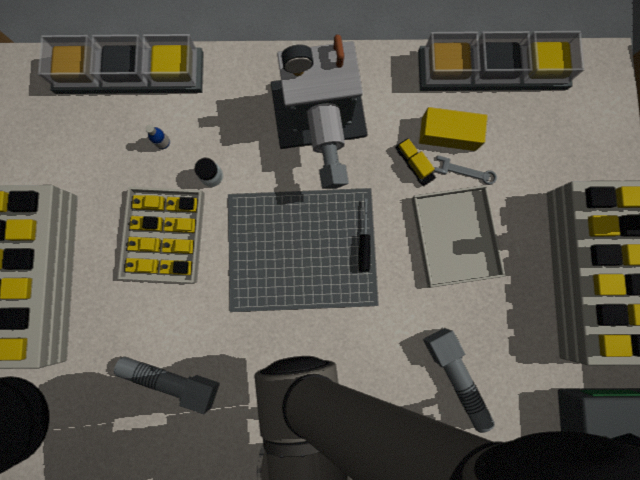

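View pics/wrist0.png

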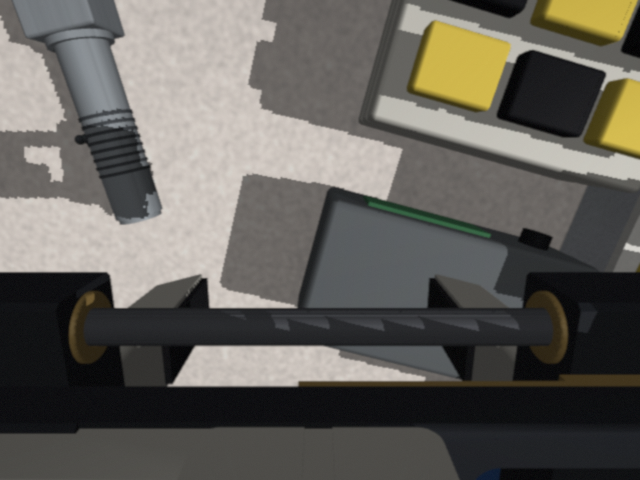

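```bash
cat > h.py <<'E'
from station import readout, vision, ctrl
import cv2,numpy as np
from scipy.spatial.transform import Rotation as R
def ray(n,u,v,info=None):
    i=info or vision.camera_info(n);P=np.array(i['pose'])
    d=P[:3,:3]@np.array([(u-i['cx'])/i['fx'],(v-i['cy'])/i['fy'],1]);return P[:3,3],d/np.linalg.norm(d)
def plane(n,u,v,z,info=None):
    o,d=ray(n,u,v,info);return o+d*(z-o[2])/d[2]
def tri(rs):
    A=np.zeros((3,3));b=np.zeros(3)
    for o,d in rs:
        M=np.eye(3)-np.outer(d,d);A+=M;b+=M@o
    p=np.linalg.solve(A,b)
    return p,[np.linalg.norm((np.eye(3)-np.outer(d,d))@(p-o)) for o,d in rs]
def proj(n,p,info=None):
    i=info or vision.camera_info(n);P=np.array(i['pose']);c=P[:3,:3].T@(np.array(p)-P[:3,3])
    return c[0]/c[2]*i['fx']+i['cx'],c[1]/c[2]*i['fy']+i['cy']
E
python3 - <<'E'
from h import *
t=cv2.imread('pics/top0.png');s=cv2.imread('pics/scene0.png')
cv2.imwrite('pics/t1.png',cv2.resize(t[30:200,220:420],None,fx=4,fy=4,interpolation=cv2.INTER_CUBIC)[:600])
cv2.imwrite('pics/s1.png',cv2.resize(s[230:400,140:340],None,fx=4,fy=4,interpolation=cv2.INTER_CUBIC)[:600])
cv2.imwrite('pics/t2.png',cv2.resize(t[180:320,220:420],None,fx=4,fy=4,interpolation=cv2.INTER_CUBIC))
E
```

```text
(no output)
```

View pics/t1.png

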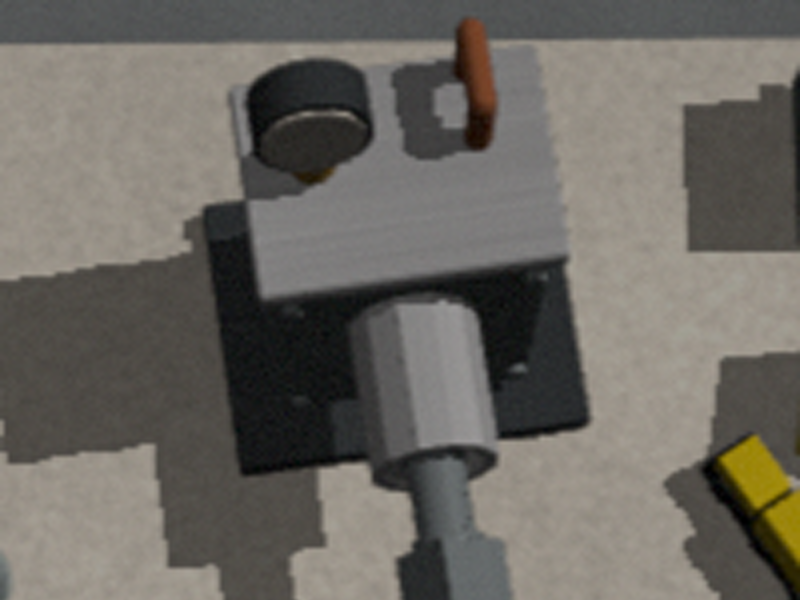

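View pics/s1.png

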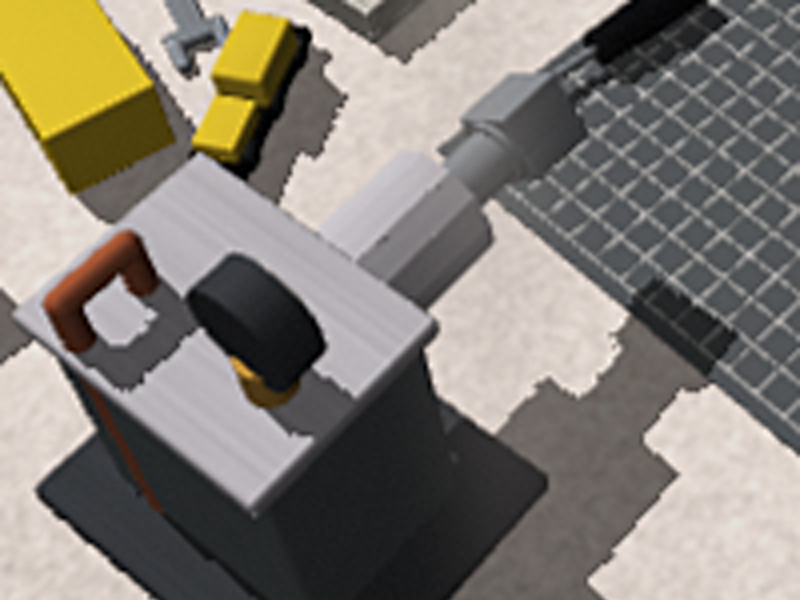

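View pics/t2.png

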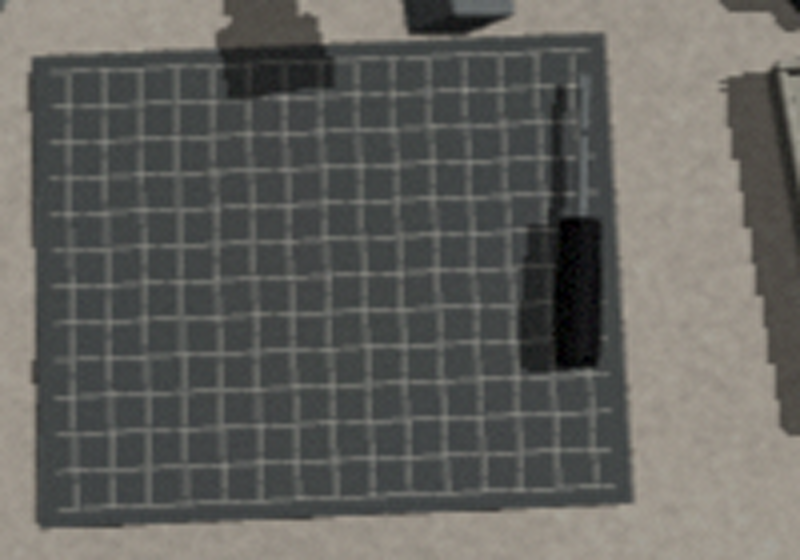

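Run:
```python
from h import *
np.set_printoptions(precision=1,suppress=True)
def c(u,v,ox=220,oy=30): return ox+u/4,oy+v/4
a=plane('top',*c(262,300),171);b=plane('top',*c(567,257),171);d=plane('top',*c(540,48),171)
print('box top',a,b,d,np.linalg.norm(a-b),np.linalg.norm(b-d),'yaw',np.degrees(np.arctan2((b-a)[0],-(b-a)[1])))
# boss mouth silhouettes
l=plane('top',*c(375,485),110);r=plane('top',*c(497,462),110);print('boss mouth sides',l,r,np.linalg.norm(l-r))
m=plane('top',*c(436,478),110);print('shank at mouth',m)
h1=plane('top',400/4+220,30+590/4,110);print(h1)
for uv in [(230,194),(371,189),(377,305),(230,310)]: print('mat',plane('top',*uv,3))
for uv in [(414,196),(489,187),(504,280),(431,287)]: print('tray',plane('top',*uv,26))
for uv in [(120,190),(202,190),(196,283),(117,280)]: print('full',plane('top',*uv,26))
for n,uv,z in [('loco',(415,160),25),('spanner',(465,170),5),('carton',(453,127),55),('jar',(207,170),65),('oiler',(157,135),60)]: print(n,plane('top',*uv,z))
```

```text
box top [712.   47.4 171. ] [732.2 -96.5 171. ] [838.1 -85.8 171. ] 145.26726903492647 106.48853308364092 yaw 7.9944229255504275
boss mouth sides [642.2  -5.4 110. ] [653.7 -66.5 110. ] 62.19918562486503
shank at mouth [645.6 -35.9 110. ]
[588.2 -17.4 110. ]
mat [581.5 181.2   3. ]
mat [ 590.8 -132.6    3. ]
mat [ 335.5 -139.3    3. ]
mat [326.7 176.4   3. ]
tray [ 568.9 -222.1   26. ]
tray [ 587.7 -385.5   26. ]
tray [ 386.6 -404.9   26. ]
tray [ 372.8 -250.6   26. ]
full [586.6 416.5  26. ]
full [585.4 237.9  26. ]
full [384.2 245.   26. ]
full [391.5 412.6  26. ]
loco [ 649.7 -227.6   25. ]
spanner [ 632.2 -343.     5. ]
carton [ 712.7 -304.3   55. ]
jar [618.5 218.4  65. ]
oiler [697.7 328.4  60. ]
```

```bash
cat >> h.py <<'E'
def tool(yaw,lean=0):
    """tool x along heading yaw (deg), pointing down, body leaning 'lean' deg to the robot's right about port axis"""
    c,s=np.cos(np.radians(yaw)),np.sin(np.radians(yaw))
    X=np.array([c,s,0]);Z=np.array([0,0,-1.]);Y=np.cross(Z,X)
    R0=np.array([X,Y,Z]).T
    # lean right: approach dir turns to left => z: -up -> +left. rotate about X by -lean
    return R.from_rotvec(-np.radians(lean)*X)*R.from_matrix(R0)
import json,os
def st(log=True):
    s=readout.sense()
    if log: open('log.jsonl','a').write(json.dumps([list(s['q']),list(s['position']),list(s['ee_rot'])])+'\n')
    return s
def rel(tp,tR,s=None):
    s=s or st(); r0=R.from_quat(s['ee_rot'])
    return r0.inv().apply(np.array(tp)-s['position']), np.degrees((r0.inv()*tR).as_rotvec())
E
python3 - <<'E'
from h import *
np.set_printoptions(precision=1,suppress=True)
l,a=rel([580,-47,265],tool(8));print(l,a)
E
```

```text
[ 548.  -329.2  -53.4] [-0.1 -0.   7. ]
```

Emit:
drive_tool(
  series=[
    {"linear":[40,-24,-4],"angular":[0,0,0.5],"gripper":1},
    {"linear":[80,-48,-8],"angular":[0,0,1],"gripper":1},
    {"linear":[120,-72,-12],"angular":[0,0,1.5],"gripper":1},
    {"linear":[160,-96,-16],"angular":[0,0,2],"gripper":1},
    {"linear":[200,-120,-20],"angular":[0,0,2.5],"gripper":1},
    {"linear":[240,-144,-24],"angular":[0,0,3],"gripper":1},
    {"linear":[280,-168,-28],"angular":[0,0,3.5],"gripper":1},
    {"linear":[320,-192,-32],"angular":[0,0,4],"gripper":1},
    {"linear":[360,-216,-36],"angular":[0,0,4.5],"gripper":1},
    {"linear":[400,-240,-40],"angular":[0,0,5],"gripper":1},
  ],
)

```text
time: 1.15
position: [461.1, -170.1, 251.7]
ee_rot: [0.996, 0.087, -0.0, 0.0]
wrist_force: [0.3, -1.1, 0.5]
finger_gap: 91.7
```

Run:
```python
from h import *
np.set_printoptions(precision=1,suppress=True)
s=st();print(s['time'],s['position'],s['q'])
l,a=rel([580,-47,265],tool(8));print(l,a)
```

```text
1.15 [ 461.1 -170.1  251.7] [-0.5  0.3  1.5 -0.   1.4  0.9]
[ 138.4 -100.6  -13.3] [0. 0. 2.]
```

Emit:
drive_tool(
  series=[
    {"linear":[40,-29,-4],"angular":[0,0,0.5],"gripper":1},
    {"linear":[80,-58,-8],"angular":[0,0,1],"gripper":1},
    {"linear":[115,-84,-11],"angular":[0,0,1.5],"gripper":1},
    {"linear":[138,-100,-13],"angular":[0,0,2],"gripper":1},
    {"linear":[138,-100,-13],"angular":[0,0,2],"gripper":1},
    {"linear":[138,-100,-13],"angular":[0,0,2],"gripper":1},
  ],
)

```text
time: 1.75
position: [578.4, -49.0, 263.9]
ee_rot: [0.998, 0.07, -0.001, 0.0]
wrist_force: [-0.2, 0.7, -0.3]
finger_gap: 91.6
```

Run:
```python
from h import *
np.set_printoptions(precision=2,suppress=True)
s=st();print(s['time'],s['position'],s['q'])
i=vision.camera_info('wrist');np.save('w1.npy',i,allow_pickle=True)
cv2.imwrite('pics/w1.png',vision.get_image('wrist'))
```

```text
1.75 [578.41 -49.01 263.86] [-0.22  0.41  1.27 -0.    1.46  1.21]
```

View pics/w1.png

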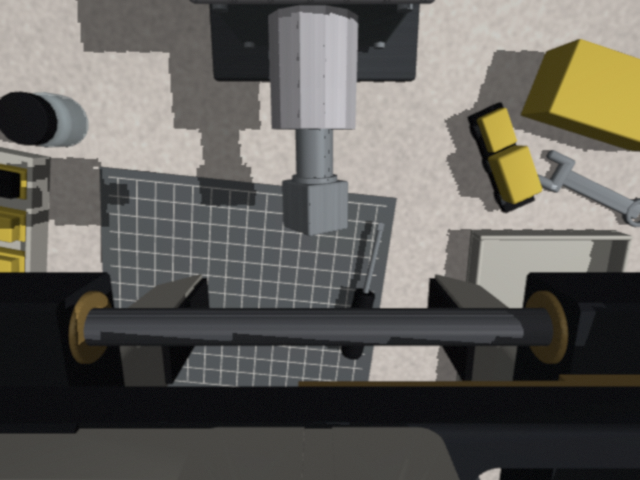

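Run:
```python
from h import *
t=cv2.imread('pics/w1.png')
cv2.imwrite('pics/w1c.png',cv2.resize(t[0:240,200:430],None,fx=2.5*1,fy=2.5,interpolation=cv2.INTER_CUBIC)[:600])
```

```text
(no output)
```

View pics/w1c.png

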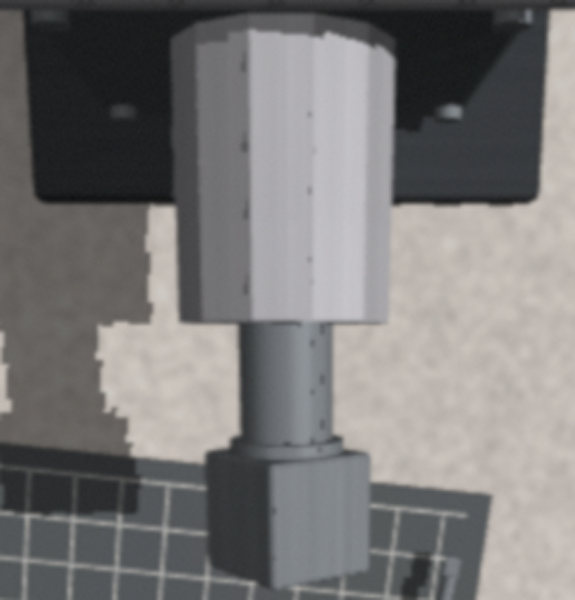

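Run:
```python
from h import *
np.set_printoptions(precision=1,suppress=True)
i=np.load('w1.npy',allow_pickle=True).item()
f=lambda x,y,z: plane('',200+x/2.5,y/2.5,z,i)
bl,br=f(182,323,110),f(388,323,110);print('boss sides mouth',bl,br,np.linalg.norm(bl-br))
print('boss back sides',f(172,60,110),f(395,60,110))
print('mouth top mid',f(285,323,142))
sl,sr=f(241,370,110),f(331,370,110);print('shank',sl,sr,np.linalg.norm(sl-sr),(sl+sr)/2)
print('ridge end',f(272,588,137.9),'ridge start',f(270,460,137.9))
hl,hr=f(208,480,105),f(369,480,115);print('head',hl,hr,(hl+hr)/2)
print('base edge', f(40,195,5),f(540,195,5))
```

```text
boss sides mouth [643.8  -3.6 110. ] [652.9 -67.4 110. ] 64.36465449735752
boss back sides [717.6   7.7 110. ] [726.8 -57.2 110. ]
mouth top mid [647.9 -35.9 142. ]
shank [632.2 -23.7 110. ] [636.2 -51.9 110. ] 28.43888485369829 [634.2 -37.8 110. ]
ridge end [570.2 -42.7 137.9] ridge start [608.7 -36.8 137.9]
head [595.4 -17.2 105. ] [604.1 -68.8 115. ] [599.7 -43.  110. ]
base edge [685.   69.8   5. ] [ 713.1 -128.6    5. ]
```

```bash
cat >> h.py <<'E'
YAW=8.1
M=np.array([649,-36,110.]);AX=np.array([np.cos(np.radians(YAW)),np.sin(np.radians(YAW)),0])
def pose(out,lean,back=0,yaw=YAW):
    """grasp point on axis 'out' mm outside mouth, drawn back"""
    r=tool(yaw,lean);z=r.as_matrix()[:,2]
    return M-AX*out+z*(5-back),r
def show(*a):
    np.set_printoptions(precision=1,suppress=True)
    s=st();print(round(s['time'],2),s['position'],s['q'].round(2),'F',s['wrist_force'],'T',s['wrist_torque'].round(2),'gap',round(s['finger_gap'],1))
    for p in a: print(*rel(*p,s))
E
python3 - <<'E'
from h import *
show(pose(60,35,90),pose(60,35,0))
print(tool(8.1,35).as_matrix(), pose(60,35,90)[0])
E
```

```text
1.8 [578.1 -49.7 264.1] [-0.2  0.4  1.3 -0.   1.5  1.2] F [ 0.  -0.7  0.3] T [-0.  0.  0.] gap 92.0
[ 12.1 -52.3  84.5] [-35.    0.1  -0.1]
[ 12.3  -0.7 158.2] [-35.    0.1  -0.1]
[[ 1.   0.1  0.1]
 [ 0.1 -0.8 -0.6]
 [-0.   0.6 -0.8]] [582.7   3.8 179.6]
```

```bash
sed -i 's/R.from_rotvec(-np.radians(lean)\*X)/R.from_rotvec(np.radians(lean)*X)/' h.py
python3 - <<'E'
from h import *
show(pose(60,35,90),pose(60,35,0))
print(tool(8.1,35).as_matrix(), pose(60,35,90)[0])
E
```

```text
1.8 [578.1 -49.7 264.1] [-0.2  0.4  1.3 -0.   1.5  1.2] F [ 0.  -0.7  0.3] T [-0.  0.  0.] gap 92.0
[12.3 45.2 84.5] [35.   0.  -0.1]
[ 12.3  -6.5 158.2] [35.   0.  -0.1]
[[ 1.   0.1 -0.1]
 [ 0.1 -0.8  0.6]
 [ 0.  -0.6 -0.8]] [596.5 -92.7 179.6]
```

Emit:
drive_tool(
  series=[
    {"linear":[3,15,5],"angular":[8,0,0],"gripper":1},
    {"linear":[6,30,20],"angular":[16,0,0],"gripper":1},
    {"linear":[9,45,40],"angular":[24,0,0],"gripper":1},
    {"linear":[12,45,65],"angular":[31,0,0],"gripper":1},
    {"linear":[12,45,84],"angular":[35,0,0],"gripper":1},
    {"linear":[12,45,84],"angular":[35,0,0],"gripper":1},
    {"linear":[12,45,84],"angular":[35,0,0],"gripper":1},
  ],
)

```text
time: 2.5
position: [596.5, -93.2, 181.0]
ee_rot: [0.952, 0.066, -0.021, -0.299]
wrist_force: [0.0, 0.2, 0.8]
finger_gap: 91.7
```

Run:
```python
from h import *
show(pose(60,35,0))
i=vision.camera_info('wrist');np.save('w2.npy',i,allow_pickle=True)
cv2.imwrite('pics/w2.png',vision.get_image('wrist'))
```

```text
2.5 [596.5 -93.2 181. ] [-0.5  0.7  1.1  0.5  1.7  0.8] F [0.  0.2 0.8] T [-0.3 -0.1 -0. ] gap 91.7
[-0.1  0.3 91.4] [ 0.1 -0.1 -0.2]
```

View pics/w2.png

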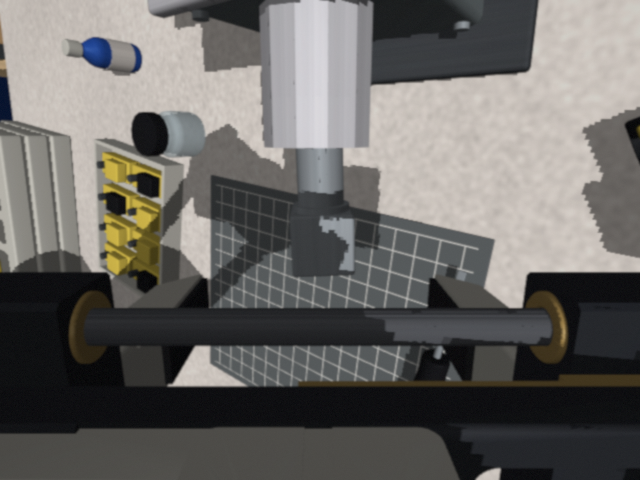

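Run:
```python
from h import *
i=np.load('w2.npy',allow_pickle=True).item();t=cv2.imread('pics/w2.png')
for out in [-60,0,20,40,60,80]: print(out,np.round(proj('',M-AX*out,i),1))
z=tool(8.1,35).as_matrix()[:,2]
print('head top flat', np.round(proj('',M-AX*80-z*20,i),1),np.round(proj('',M-AX*40-z*20,i),1))
cv2.imwrite('pics/w2c.png',cv2.resize(t[100:290,240:400],None,fx=3,fy=3,interpolation=cv2.INTER_CUBIC))
```

```text
-60 [318.  42.]
0 [318.4 146.3]
20 [318.5 178.5]
40 [318.6 209.4]
60 [318.6 239.2]
80 [318.7 267.9]
head top flat [318.8 277.9] [318.6 215.2]
```

View pics/w2c.png

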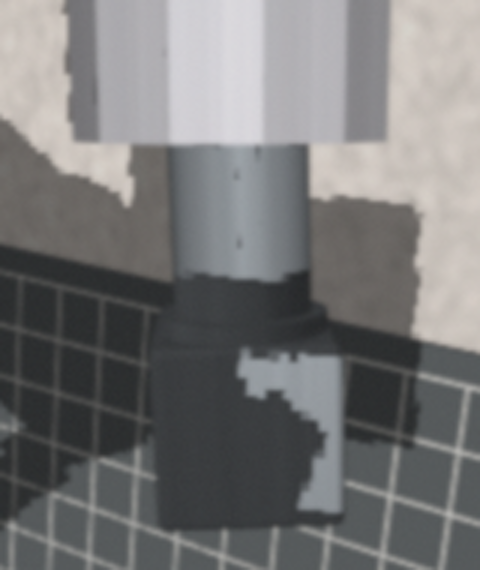

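Run:
```python
from h import *
np.set_printoptions(precision=1,suppress=True)
i=np.load('w1.npy',allow_pickle=True).item();j=np.load('w2.npy',allow_pickle=True).item()
print(tri([ray('',308.8,235.2,i),ray('',294,275,j)]))
print(tri([ray('',308,184,i),ray('',291.8,215,j)]))
print(tri([ray('',272.8,129.2,i),ray('',264,148,j)]))
# right corner angle10 : w1 right end bottom, w2 right bottom
print(tri([ray('',347.3,228,i),ray('',355,273,j)]))
print(tri([ray('',347.6,182.5,i),ray('',354,216,j)]))
print(M-AX*80,M-AX*40)
```

```text
(array([568.8, -42.6, 130.9]), [np.float64(0.36428018491861297), np.float64(0.3642801849187223)])
(array([607.9, -36.8, 131.6]), [np.float64(0.0251503525413095), np.float64(0.025150352541385205)])
(array([643.7,  -5.4, 126.2]), [np.float64(0.10220483863234558), np.float64(0.10220483863237027)])
(array([573.9, -73.8, 107.7]), [np.float64(0.5748660576259114), np.float64(0.574866057625915)])
(array([611.3, -68. , 109.6]), [np.float64(0.2668434273540917), np.float64(0.2668434273540642)])
[569.8 -47.3 110. ] [609.4 -41.6 110. ]
```

Emit:
drive_tool(
  series=[
    {"linear":[0,3,30],"angular":[0,0,0],"gripper":1},
    {"linear":[0,3,60],"angular":[0,0,0],"gripper":1},
    {"linear":[0,3,85],"angular":[0,0,0],"gripper":1},
    {"linear":[0,3,93],"angular":[0,0,0],"gripper":1},
    {"linear":[0,3,93],"angular":[0,0,0],"gripper":0.6},
    {"linear":[0,3,93],"angular":[0,0,0],"gripper":0.6},
  ],
)

```text
time: 3.15
position: [590.8, -42.3, 104.7]
ee_rot: [0.952, 0.067, -0.019, -0.299]
wrist_force: [0.3, -0.4, 0.9]
finger_gap: 80.1
```

Run:
```python
from h import *
show(pose(60,35,0))
i=vision.camera_info('wrist');np.save('w3.npy',i,allow_pickle=True)
cv2.imwrite('pics/w3.png',vision.get_image('wrist'))
```

```text
3.15 [590.8 -42.3 104.7] [-0.5  0.7  1.3  0.5  1.5  0.8] F [ 0.3 -0.4  0.9] T [-0.3 -0.  -0. ] gap 80.1
[-1.5 -1.4 -0.5] [ 0.1 -0.2  0.1]
```

View pics/w3.png

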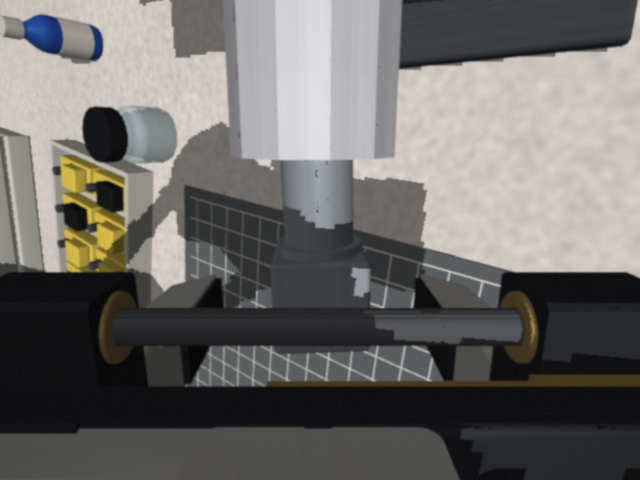

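Emit:
drive_tool(
  series=[
    {"linear":[-1,1.4,0],"angular":[0,0,0],"gripper":0.5},
    {"linear":[-1,1.4,0],"angular":[0,0,0],"gripper":0.46},
    {"linear":[-1,1.4,0],"angular":[0,0,0],"gripper":0.46},
    {"linear":[-1,1.4,0],"angular":[0,0,0],"gripper":0.46},
    {"linear":[-1,1.4,0],"angular":[0,0,0],"gripper":0.46},
    {"linear":[-1,1.4,0],"angular":[0,0,0],"gripper":0.46},
  ],
)

```text
time: 3.8
position: [588.9, -43.1, 101.9]
ee_rot: [0.951, 0.067, -0.021, -0.3]
wrist_force: [-0.7, 0.4, 0.7]
finger_gap: 42.5
```

Emit:
drive_tool(
  series=[
    {"linear":[0,0,0],"angular":[0,0,0],"gripper":0.4},
    {"linear":[0,0,0],"angular":[0,0,0],"gripper":0.4},
    {"linear":[0,0,0],"angular":[0,0,0],"gripper":0.4},
  ],
)

```text
time: 4.1
position: [588.8, -42.7, 102.2]
ee_rot: [0.951, 0.067, -0.021, -0.3]
wrist_force: [-1.3, 2.5, 3.6]
finger_gap: 39.6
```

Run:
```python
from h import *
show(pose(60,35,0))
s=readout.sense();print(R.from_quat(s['ee_rot']).inv().apply(s['wrist_force']))
cv2.imwrite('pics/w4.png',vision.get_image('wrist'))
```

```text
4.1 [588.8 -42.7 102.2] [-0.5  0.7  1.3  0.5  1.5  0.8] F [-1.3  2.5  3.6] T [0.4 0.  0.2] gap 39.6
[ 0.5 -2.9 -2.4] [-0.  -0.  -0.1]
[-1.  -4.3 -1.4]
```

View pics/w4.png

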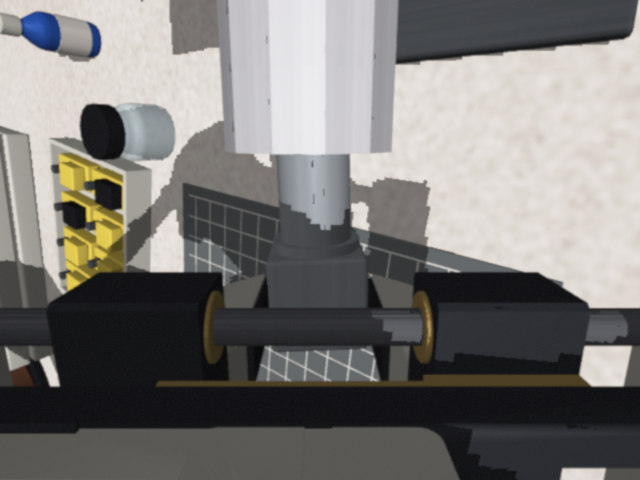

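Emit:
drive_tool(
  series=[
    {"linear":[-0.35,0.7,0],"angular":[-8,0,0],"gripper":0.38},
    {"linear":[-0.7,1.4,-0.2],"angular":[-16,0,0],"gripper":0.38},
    {"linear":[-1.1,2.0,-0.4],"angular":[-24,0,0],"gripper":0.38},
    {"linear":[-1.1,2.0,-0.4],"angular":[-24,0,0],"gripper":0.38},
  ],
)

```text
time: 4.55
position: [588.7, -43.6, 102.7]
ee_rot: [0.993, 0.071, -0.005, -0.093]
wrist_force: [0.8, -3.6, 0.6]
finger_gap: 40.1
```

Run:
```python
from h import *
show()
s=readout.sense();print(R.from_quat(s['ee_rot']).inv().apply(s['wrist_force']),R.from_quat(s['ee_rot']).inv().apply(s['wrist_torque']))
```

```text
4.55 [588.7 -43.6 102.7] [-0.3  0.6  1.4  0.2  1.2  1.1] F [ 0.8 -3.6  0.6] T [-0.8 -0.1 -0.3] gap 40.1
[ 0.2  3.5 -1.3] [-0.8  0.   0.3]
```

Emit:
drive_tool(
  series=[
    {"linear":[-0.4,0.7,0],"angular":[-8,0,0],"gripper":0.38},
    {"linear":[-0.7,1.4,-0.2],"angular":[-16,0,0],"gripper":0.38},
    {"linear":[-1.1,2.0,-0.4],"angular":[-24,0,0],"gripper":0.38},
    {"linear":[-1.4,2.7,-0.8],"angular":[-32,0,0],"gripper":0.38},
    {"linear":[-1.4,2.7,-0.8],"angular":[-32,0,0],"gripper":0.38},
  ],
)

```text
time: 5.05
position: [587.6, -47.2, 101.8]
ee_rot: [0.98, 0.07, 0.013, 0.184]
wrist_force: [-1.2, -1.7, 9.9]
finger_gap: 40.0
```

Run:
```python
from h import *
show(pose(60,-55))
s=readout.sense();print(R.from_quat(s['ee_rot']).inv().apply(s['wrist_force']),R.from_quat(s['ee_rot']).inv().apply(s['wrist_torque']))
```

```text
5.05 [587.6 -47.2 101.8] [-0.   0.6  1.6 -0.4  1.   1.7] F [-1.2 -1.7  9.9] T [-0.6  0.  -0.5] gap 40.0
[ 2.3  3.5 -4.4] [-33.7  -0.    0.1]
[-1.5  5.  -8.7] [-0.6 -0.3  0.4]
```

Emit:
drive_tool(
  series=[
    {"linear":[-0.4,1.0,-0.8],"angular":[-8,0,0],"gripper":0.38},
    {"linear":[-0.7,1.9,-1.6],"angular":[-16,0,0],"gripper":0.38},
    {"linear":[-1.1,2.7,-2.2],"angular":[-24,0,0],"gripper":0.38},
    {"linear":[-1.5,3.5,-2.7],"angular":[-33,0,0],"gripper":0.38},
    {"linear":[-1.5,3.5,-2.7],"angular":[-33.5,0,0],"gripper":0.38},
  ],
)

```text
time: 5.55
position: [584.2, -42.8, 106.4]
ee_rot: [0.89, 0.058, 0.018, 0.452]
wrist_force: [-5.6, -11.8, -1.2]
finger_gap: 39.2
```

Run:
```python
from h import *
show(pose(60,-55))
s=readout.sense();print(R.from_quat(s['ee_rot']).inv().apply(s['wrist_force']),R.from_quat(s['ee_rot']).inv().apply(s['wrist_torque']))
```

```text
5.55 [584.2 -42.8 106.4] [ 0.3  0.8  1.6 -1.   1.3  2.2] F [ -5.6 -11.8  -1.2] T [-0.7  0.6 -0.9] gap 39.2
[5.2 4.4 4.7] [-1.2  1.7  0.2]
[-6.9  5.4  9.7] [-0.6 -1.1 -0. ]
```

Emit:
drive_tool(
  series=[
    {"linear":[0,0,0],"angular":[0,0,0],"gripper":0.7},
    {"linear":[0,0,0],"angular":[0,0,0],"gripper":1},
    {"linear":[0,0,0],"angular":[0,0,0],"gripper":1},
    {"linear":[0,0,-10],"angular":[0,0,0],"gripper":1},
    {"linear":[0,0,-15],"angular":[0,0,0],"gripper":1},
    {"linear":[0,0,-15],"angular":[0,0,0],"gripper":1},
  ],
)

```text
time: 6.15
position: [586.3, -28.9, 118.9]
ee_rot: [0.891, 0.058, 0.025, 0.449]
wrist_force: [-0.1, 0.2, 0.5]
finger_gap: 83.2
```

Run:
```python
from h import *
show(pose(64,35,15),pose(64,35,0),pose(64,0,15))
i=vision.camera_info('wrist');np.save('w5.npy',i,allow_pickle=True)
cv2.imwrite('pics/w5.png',vision.get_image('wrist'))
for out in [-60,0,20,40,60,80]: print(out,np.round(proj('',M-AX*out,i),1))
```

```text
6.15 [586.3 -28.9 118.9] [ 0.3  0.7  1.5 -1.   1.3  2.2] F [-0.1  0.2  0.5] T [ 0.5  0.1 -0. ] gap 83.2
[-2.6 12.3 17.8] [88.5  0.7 -0.8]
[-2.6 -2.7 18.2] [88.5  0.7 -0.8]
[-2.7 10.3 12.2] [53.5  0.8 -0.6]
-60 [324.    0.3]
0 [323.7 146.6]
20 [323.7 190. ]
40 [323.6 231.1]
60 [323.5 270. ]
80 [323.4 306.9]
```

View pics/w5.png

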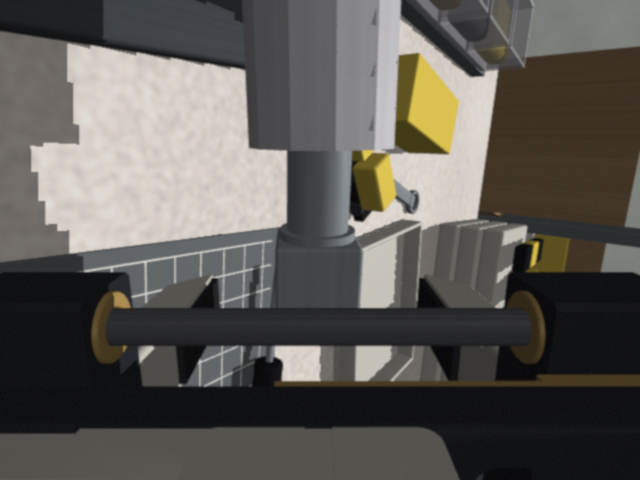

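Run:
```python
from h import *
M[2]=106.5
show(pose(64,35,15),pose(64,-10,15))
```

```text
6.2 [586.1 -29.2 118.6] [ 0.3  0.7  1.5 -1.   1.3  2.2] F [ 0.6 -0.5 -0.3] T [0.5 0.1 0.1] gap 87.2
[-2.4  9.6 19.5] [88.5  0.7 -0.8]
[-2.5  6.4 12.5] [43.5  0.9 -0.5]
```

Emit:
drive_tool(
  series=[
    {"linear":[-0.5,1.3,2.5],"angular":[8.5,0,0],"gripper":1},
    {"linear":[-1,2.6,5],"angular":[17,0,0],"gripper":1},
    {"linear":[-1.5,4,7.5],"angular":[25,0,0],"gripper":1},
    {"linear":[-2,5.2,10],"angular":[33,0,0],"gripper":1},
    {"linear":[-2.5,6.4,12],"angular":[41,0,0],"gripper":1},
    {"linear":[-2.5,7,13],"angular":[49,0,0],"gripper":1},
    {"linear":[-2.5,8,15],"angular":[57,0,0],"gripper":1},
    {"linear":[-2.5,8.5,16.5],"angular":[65,0,0],"gripper":1},
    {"linear":[-2.5,9,18],"angular":[73,0,0],"gripper":1},
    {"linear":[-2.5,9.6,19.5],"angular":[81,0,0],"gripper":1},
  ],
)

```text
time: 7.2
position: [586.5, -51.9, 115.4]
ee_rot: [0.969, 0.06, -0.018, -0.239]
wrist_force: [0.2, -0.7, -0.6]
finger_gap: 91.8
```

Run:
```python
from h import *
M[2]=106.5
show(pose(64,36,0))
```

```text
7.2 [586.5 -51.9 115.4] [-0.5  0.7  1.4  0.4  1.4  0.9] F [ 0.2 -0.7 -0.6] T [-0.3 -0.   0. ] gap 91.8
[ 0.1 -2.7 16. ] [ 8.2 -0.1 -1. ]
```

Emit:
drive_tool(
  series=[
    {"linear":[0,-2.7,8],"angular":[8,0,-1],"gripper":1},
    {"linear":[0,-2.7,16],"angular":[8,0,-1],"gripper":0.6},
    {"linear":[0,-2.7,16],"angular":[8,0,-1],"gripper":0.55},
    {"linear":[0,-2.7,16],"angular":[8,0,-1],"gripper":0.55},
    {"linear":[0,-2.7,16],"angular":[8,0,-1],"gripper":0.55},
  ],
)

```text
time: 7.7
position: [585.0, -40.5, 102.4]
ee_rot: [0.95, 0.068, -0.021, -0.303]
wrist_force: [1.1, -0.1, 0.5]
finger_gap: 64.7
```

Run:
```python
from h import *
M[2]=106.5
show(pose(64,36,0))
cv2.imwrite('pics/w6.png',vision.get_image('wrist'))
```

```text
7.7 [585.  -40.5 102.4] [-0.5  0.7  1.3  0.5  1.5  0.8] F [ 1.1 -0.1  0.5] T [-0.3 -0.1  0. ] gap 64.7
[-0.   1.3 -1. ] [0.7 0.  0.1]
```

View pics/w6.png

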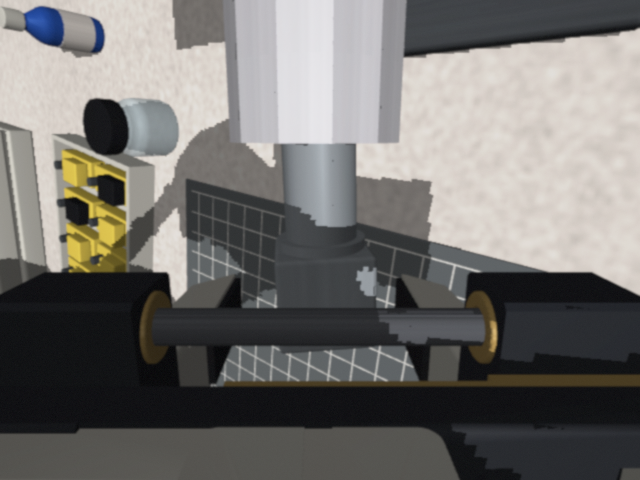

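Emit:
drive_tool(
  series=[
    {"linear":[0,3,0],"angular":[0.7,0,0],"gripper":0.55},
    {"linear":[0,3,0],"angular":[0.7,0,0],"gripper":0.44},
    {"linear":[0,3,0],"angular":[0.7,0,0],"gripper":0.38},
    {"linear":[0,3,0],"angular":[0.7,0,0],"gripper":0.38},
    {"linear":[0,3,0],"angular":[0.7,0,0],"gripper":0.38},
    {"linear":[0,3,0],"angular":[0.7,0,0],"gripper":0.38},
  ],
)

```text
time: 8.35
position: [584.8, -43.4, 100.0]
ee_rot: [0.948, 0.067, -0.022, -0.31]
wrist_force: [-2.3, 2.9, 4.9]
finger_gap: 40.0
```

Run:
```python
from h import *
M[2]=106.5
show(pose(64,36,0))
s=readout.sense();print(R.from_quat(s['ee_rot']).inv().apply(s['wrist_force']),R.from_quat(s['ee_rot']).inv().apply(s['wrist_torque']))
```

```text
8.35 [584.8 -43.4 100. ] [-0.5  0.8  1.3  0.5  1.5  0.8] F [-2.3  2.9  4.9] T [0.8 0.3 0.3] gap 40.0
[ 0.6 -2.4 -1.2] [-0.3  0.  -0. ]
[-1.9 -5.5 -2.1] [ 0.8 -0.3 -0.2]
```

Emit:
drive_tool(
  series=[
    {"linear":[-0.3,0.4,-0.5],"angular":[-8,0,0],"gripper":0.38},
    {"linear":[-0.7,0.8,-1.1],"angular":[-16,0,0],"gripper":0.38},
    {"linear":[-1.1,1.1,-1.8],"angular":[-24,0,0],"gripper":0.38},
    {"linear":[-1.4,1.3,-2.5],"angular":[-32,0,0],"gripper":0.38},
    {"linear":[-1.6,1.4,-3],"angular":[-36.3,0,0],"gripper":0.38},
    {"linear":[-1.6,1.4,-3],"angular":[-36.3,0,0],"gripper":0.38},
  ],
)

```text
time: 8.95
position: [584.0, -46.2, 101.5]
ee_rot: [0.997, 0.072, 0.0, 0.002]
wrist_force: [1.1, -3.1, -1.0]
finger_gap: 39.9
```

Run:
```python
from h import *
M[2]=106.5
show(pose(66,0,0))
s=readout.sense();print(R.from_quat(s['ee_rot']).inv().apply(s['wrist_force']),R.from_quat(s['ee_rot']).inv().apply(s['wrist_torque']))
```

```text
8.95 [584.  -46.2 101.5] [-0.2  0.6  1.5 -0.   1.1  1.2] F [ 1.1 -3.1 -1. ] T [-0.6 -0.1 -0.3] gap 39.9
[-0.3 -1.  -0. ] [ 0.3 -0.   0.1]
[0.6 3.2 1. ] [-0.6 -0.   0.3]
```

Emit:
drive_tool(
  series=[
    {"linear":[-2,0,0],"angular":[0,0,0],"gripper":0.38},
    {"linear":[-4,0,0],"angular":[0,0,0],"gripper":0.38},
    {"linear":[-4,0,0],"angular":[0,0,0],"gripper":0.38},
  ],
)

```text
time: 9.25
position: [580.5, -47.9, 100.6]
ee_rot: [0.998, 0.069, 0.0, -0.0]
wrist_force: [3.6, 3.3, -2.2]
finger_gap: 39.9
```

Emit:
drive_tool(
  series=[
    {"linear":[-2,0,0],"angular":[0,0,0],"gripper":0.38},
    {"linear":[-3,0,0],"angular":[0,0,0],"gripper":0.38},
    {"linear":[-3,0,0],"angular":[0,0,0],"gripper":0.38},
  ],
)

```text
time: 9.55
position: [580.3, -47.9, 101.1]
ee_rot: [0.998, 0.069, 0.003, -0.0]
wrist_force: [12.4, 5.6, -7.2]
finger_gap: 39.8
```

Emit:
drive_tool(
  series=[
    {"linear":[5,0,0],"angular":[0,0,0],"gripper":0.38},
    {"linear":[5,0.7,-0.2],"angular":[-8,0,0],"gripper":0.38},
    {"linear":[4.7,1.4,-0.5],"angular":[-16,0,0],"gripper":0.38},
    {"linear":[4.4,2,-0.9],"angular":[-24,0,0],"gripper":0.38},
    {"linear":[4,2.6,-1.4],"angular":[-32,0,0],"gripper":0.38},
    {"linear":[3.7,3.2,-2],"angular":[-40,0,0],"gripper":0.38},
    {"linear":[3.5,3.5,-2.5],"angular":[-45,0,0],"gripper":0.38},
    {"linear":[3.5,3.5,-2.5],"angular":[-45,0,0],"gripper":0.38},
  ],
)

```text
time: 10.35
position: [580.0, -51.3, 102.6]
ee_rot: [0.921, 0.066, 0.025, 0.384]
wrist_force: [-1.7, -3.6, 5.5]
finger_gap: 39.4
```

Run:
```python
from h import *
M[2]=106.5
show(pose(66,-45,0))
s=readout.sense();print(R.from_quat(s['ee_rot']).inv().apply(s['wrist_force']),R.from_quat(s['ee_rot']).inv().apply(s['wrist_torque']))
```

```text
10.35 [580.  -51.3 102.6] [ 0.2  0.7  1.6 -0.9  1.1  2.1] F [-1.7 -3.6  5.5] T [-0.5 -0.2 -0.7] gap 39.4
[ 4.5 -1.1 -1.6] [0.3 0.3 0.2]
[-2.2  6.2 -1.5] [-0.5 -0.4  0.6]
```

Emit:
drive_tool(
  series=[
    {"linear":[-2,0,0],"angular":[0,0,0],"gripper":0.38},
    {"linear":[-4,0,0],"angular":[0,0,0],"gripper":0.38},
    {"linear":[-5,0,0],"angular":[0,0,0],"gripper":0.38},
    {"linear":[-5,0,0],"angular":[0,0,0],"gripper":0.38},
  ],
)

```text
time: 10.75
position: [576.3, -52.2, 103.6]
ee_rot: [0.922, 0.065, 0.027, 0.382]
wrist_force: [4.3, -0.6, -4.0]
finger_gap: 39.9
```

Emit:
drive_tool(
  series=[
    {"linear":[-2,0,0],"angular":[0,0,0],"gripper":0.38},
    {"linear":[-3,0,0],"angular":[0,0,0],"gripper":0.38},
    {"linear":[-3,0,0],"angular":[0,0,0],"gripper":0.38},
  ],
)

```text
time: 11.05
position: [571.7, -52.7, 103.4]
ee_rot: [0.921, 0.065, 0.025, 0.383]
wrist_force: [-1.2, -1.0, -2.7]
finger_gap: 40.1
```

Emit:
drive_tool(
  series=[
    {"linear":[-3,0,0],"angular":[0,0,0],"gripper":0.38},
    {"linear":[-6,0,0],"angular":[0,0,0],"gripper":0.38},
    {"linear":[-10,0,0],"angular":[0,0,0],"gripper":0.38},
    {"linear":[-10,0,0],"angular":[0,0,0],"gripper":0.38},
  ],
)

```text
time: 11.45
position: [562.0, -53.7, 103.5]
ee_rot: [0.921, 0.065, 0.026, 0.383]
wrist_force: [-0.1, -1.5, -2.3]
finger_gap: 39.7
```

Run:
```python
from h import *
M[2]=106.5
show(pose(86,-45,0),pose(98,-45,0))
s=readout.sense();print(R.from_quat(s['ee_rot']).inv().apply(s['wrist_force']),R.from_quat(s['ee_rot']).inv().apply(s['wrist_torque']))
cv2.imwrite('pics/w7.png',vision.get_image('wrist'))
```

```text
11.45 [562.  -53.7 103.5] [ 0.2  0.6  1.7 -0.9  1.1  2.2] F [-0.1 -1.5 -2.3] T [ 0.7  0.3 -0.2] gap 39.7
[ 2.6 -1.6 -0.9] [0.1 0.1 0. ]
[-9.4 -1.6 -0.9] [0.1 0.1 0. ]
[-0.3 -0.5  2.7] [ 0.7 -0.2 -0. ]
```

View pics/w7.png

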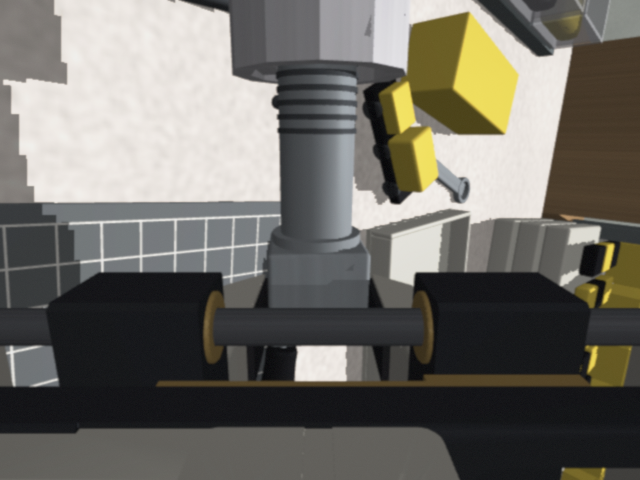

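Emit:
drive_tool(
  series=[
    {"linear":[0,-0.7,0],"angular":[8,0,0],"gripper":0.38},
    {"linear":[0,-1.4,-0.2],"angular":[16,0,0],"gripper":0.38},
    {"linear":[0,-2,-0.4],"angular":[24,0,0],"gripper":0.38},
    {"linear":[0,-2.6,-0.8],"angular":[32,0,0],"gripper":0.38},
    {"linear":[0,-3.2,-1.2],"angular":[40,0,0],"gripper":0.38},
    {"linear":[0,-3.5,-1.5],"angular":[44.7,0,0],"gripper":0.38},
    {"linear":[0,-3.5,-1.5],"angular":[44.7,0,0],"gripper":0.38},
  ],
)

```text
time: 12.2
position: [561.9, -50.8, 101.8]
ee_rot: [0.998, 0.069, -0.001, 0.002]
wrist_force: [0.7, 5.9, -3.1]
finger_gap: 39.7
```

Run:
```python
from h import *
M[2]=106.5
show(pose(88.6,0,0),pose(46.6,0,0))
s=readout.sense();print(s['ee_rot'])
cv2.imwrite('pics/w8.png',vision.get_image('wrist'))
```

```text
12.2 [561.9 -50.8 101.8] [-0.2  0.5  1.6 -0.   1.1  1.2] F [ 0.7  5.9 -3.1] T [ 1.3 -0.   0.7] gap 39.7
[-0.3 -2.4  0.3] [ 0.2  0.1 -0.2]
[41.7 -2.5  0.2] [ 0.2  0.1 -0.2]
[ 1.   0.1 -0.   0. ]
```

View pics/w8.png

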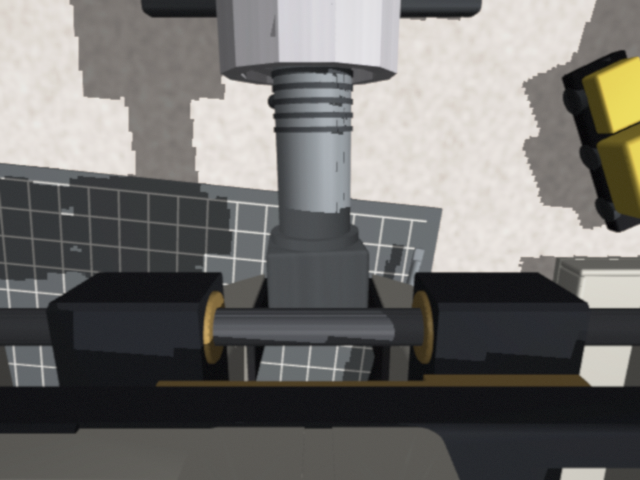

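Emit:
drive_tool(
  series=[
    {"linear":[0,0,0],"angular":[0,0,0],"gripper":0.7},
    {"linear":[0,0,0],"angular":[0,0,0],"gripper":0.7},
    {"linear":[0,0,0],"angular":[0,0,0],"gripper":0.7},
    {"linear":[0,0,0],"angular":[0,0,0],"gripper":0.7},
    {"linear":[15,0,0],"angular":[0,0,0],"gripper":0.7},
    {"linear":[30,0,0],"angular":[0,0,0],"gripper":0.7},
    {"linear":[42,0,0],"angular":[0,0,0],"gripper":0.7},
    {"linear":[42,0,0],"angular":[0,0,0],"gripper":0.7},
  ],
)

```text
time: 13.05
position: [605.2, -44.1, 102.1]
ee_rot: [0.998, 0.071, 0.0, 0.004]
wrist_force: [0.6, -0.4, 0.2]
finger_gap: 64.4
```

Run:
```python
from h import *
M[2]=106.5
show(pose(46.6,0,0))
cv2.imwrite('pics/w9.png',vision.get_image('wrist'))
cv2.imwrite('pics/s9.png',vision.get_image('scene')[200:400,140:380].repeat(3,0).repeat(3,1))
```

```text
13.05 [605.2 -44.1 102.1] [-0.2  0.6  1.4 -0.   1.1  1.2] F [ 0.6 -0.4  0.2] T [-0.   0.1  0. ] gap 64.4
[-2.1 -1.8  0.6] [ 0.4 -0.  -0. ]
```

View pics/w9.png

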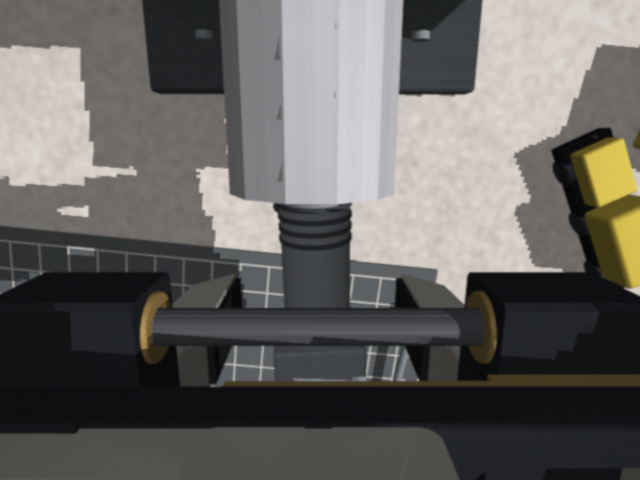

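View pics/s9.png

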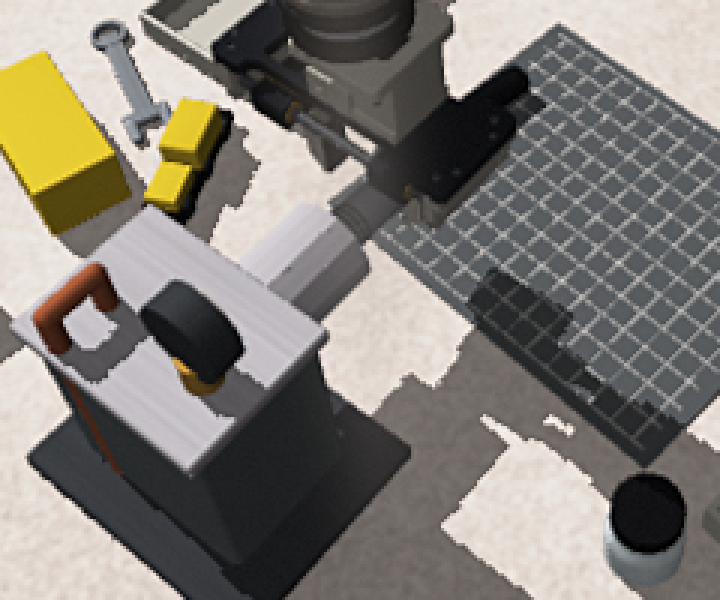

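Emit:
drive_tool(
  series=[
    {"linear":[0,-1,2],"angular":[0,0,0],"gripper":0.45},
    {"linear":[0,-1,2],"angular":[0,0,0],"gripper":0.38},
    {"linear":[0,-1,2],"angular":[0,0,0],"gripper":0.28},
    {"linear":[0,-1,2],"angular":[0,0,0],"gripper":0.28},
    {"linear":[0,-1,2],"angular":[0,0,0],"gripper":0.28},
    {"linear":[0,-1,2],"angular":[0,0,0],"gripper":0.26},
    {"linear":[0,-1,2],"angular":[0,0,0],"gripper":0.26},
  ],
)

```text
time: 13.85
position: [603.9, -43.3, 100.1]
ee_rot: [0.998, 0.07, -0.0, 0.004]
wrist_force: [-0.2, 1.1, 0.3]
finger_gap: 23.8
```

Emit:
drive_tool(
  series=[
    {"linear":[-5,0,0],"angular":[0,0,0],"gripper":0.25},
    {"linear":[-10,0,0],"angular":[0,0,0],"gripper":0.25},
    {"linear":[-15,0,0],"angular":[0,0,0],"gripper":0.25},
  ],
)

```text
time: 14.15
position: [589.5, -45.2, 100.2]
ee_rot: [0.998, 0.07, 0.001, 0.003]
wrist_force: [3.8, 1.5, -2.2]
finger_gap: 22.9
```

Run:
```python
from h import *
M[2]=106.5
show(pose(46.6,0,0))
cv2.imwrite('pics/w10.png',vision.get_image('wrist'))
```

```text
14.15 [589.5 -45.2 100.2] [-0.2  0.6  1.5 -0.   1.1  1.2] F [ 3.8  1.5 -2.2] T [ 0.3 -0.6  0.1] gap 22.9
[13.6 -0.7 -1.2] [ 0.4 -0.1 -0. ]
```

View pics/w10.png

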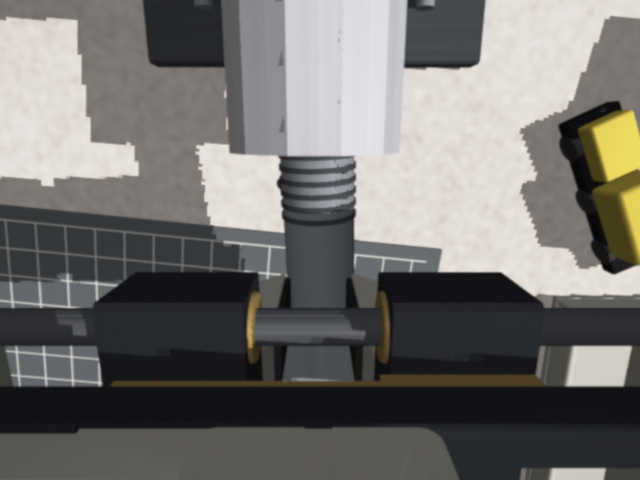

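View scene.

Run:
```python
from h import *
im=vision.get_image('scene');cv2.imwrite('pics/s10f.png',im)
cv2.imwrite('pics/s10.png',cv2.resize(im[220:330,220:350],None,fx=5,fy=5,interpolation=cv2.INTER_CUBIC))
```

```text
(no output)
```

View pics/s10.png

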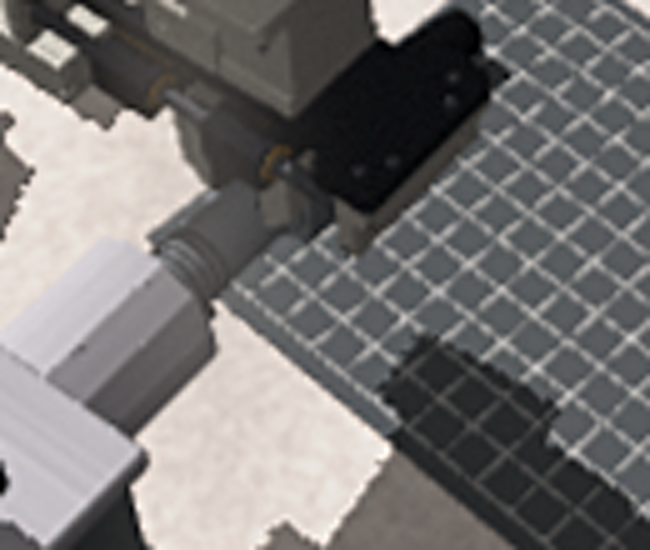

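Emit:
drive_tool(
  series=[
    {"linear":[0,0,0],"angular":[0,0,0],"gripper":0.6},
    {"linear":[0,0,0],"angular":[0,0,0],"gripper":0.6},
    {"linear":[0,0,-5],"angular":[0,0,0],"gripper":0.8},
    {"linear":[0,0,-40],"angular":[0,0,0],"gripper":0.9},
    {"linear":[0,0,-70],"angular":[0,0,0],"gripper":0.9},
    {"linear":[0,0,-70],"angular":[0,0,0],"gripper":0.9},
  ],
)

```text
time: 14.85
position: [591.6, -45.3, 175.0]
ee_rot: [0.998, 0.07, 0.004, 0.005]
wrist_force: [0.8, -0.6, -0.2]
finger_gap: 66.3
```

Run:
```python
from h import *
show()
i=vision.camera_info('wrist');np.save('w11.npy',i,allow_pickle=True)
cv2.imwrite('pics/w11.png',vision.get_image('wrist'))
im=vision.get_image('scene');cv2.imwrite('pics/s11f.png',im)
cv2.imwrite('pics/s11.png',cv2.resize(im[220:330,220:350],None,fx=5,fy=5,interpolation=cv2.INTER_CUBIC))
```

```text
14.85 [591.6 -45.3 175. ] [-0.2  0.5  1.4 -0.   1.2  1.2] F [ 0.8 -0.6 -0.2] T [-0.  0. -0.] gap 66.3
```

View pics/w11.png

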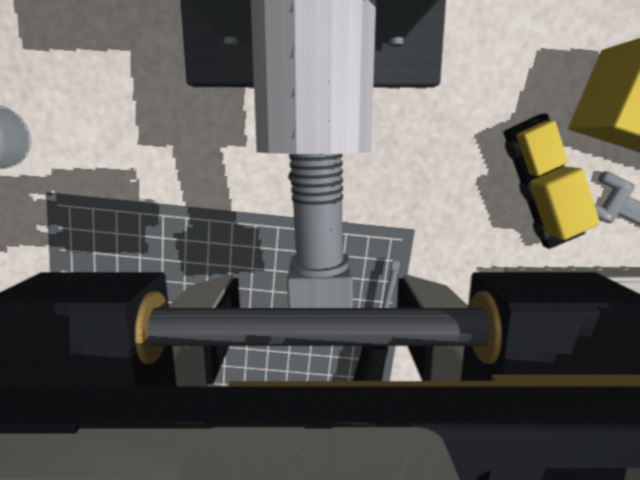

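View pics/s11.png

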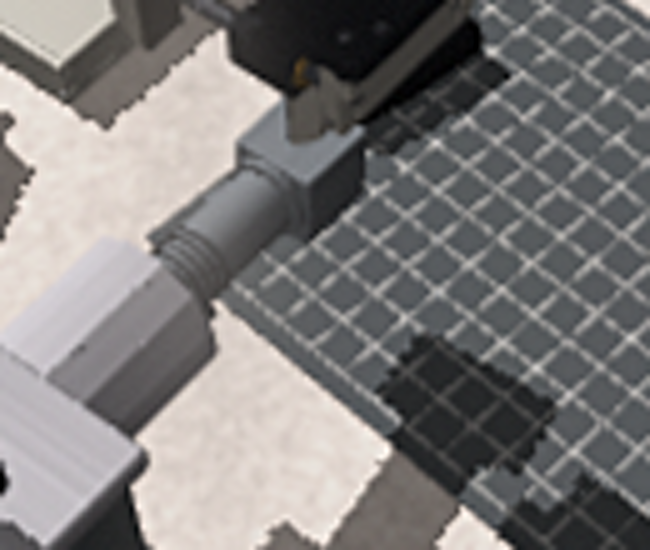

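Run:
```python
from h import *
np.set_printoptions(precision=1,suppress=True)
j=np.load('w11.npy',allow_pickle=True).item()
t=cv2.imread('pics/w11.png')
cv2.imwrite('pics/w11c.png',cv2.resize(t[140:310,240:400],None,fx=3.5,fy=3.5,interpolation=cv2.INTER_CUBIC))
print(tri([ray('',289,276,j),ray('scene',282,257)]))
print(tri([ray('',351,276,j),ray('scene',267.6,250)]))
```

```text
(array([572.9, -30.1, 118.6]), [np.float64(1.6170125725200246), np.float64(1.617012572519977)])
(array([577.7, -68. , 113.2]), [np.float64(0.12088340423904233), np.float64(0.12088340423877125)])
```

View pics/w11c.png

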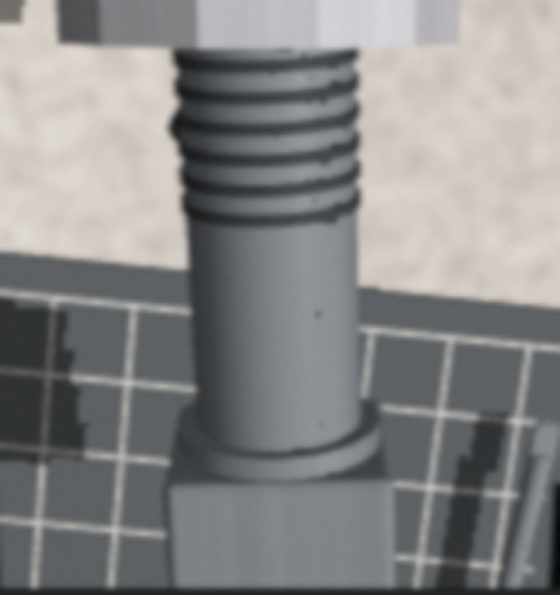

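Run:
```python
from h import *
M[2]=100
show(pose(80,55,80))
```

```text
14.95 [589.3 -44.9 170.8] [-0.2  0.5  1.4 -0.   1.2  1.2] F [ 1.1  0.  -1. ] T [ 0.   0.1 -0. ] gap 73.9
[-19.6  60.8  28.2] [55.4 -0.  -0. ]
```

Emit:
drive_tool(
  series=[
    {"linear":[-3,12,-5],"angular":[8,0,0],"gripper":0.9},
    {"linear":[-6,24,-5],"angular":[16,0,0],"gripper":0.9},
    {"linear":[-9,35,0],"angular":[24,0,0],"gripper":0.9},
    {"linear":[-12,45,8],"angular":[32,0,0],"gripper":0.9},
    {"linear":[-16,53,16],"angular":[40,0,0],"gripper":0.9},
    {"linear":[-20,60,24],"angular":[48,0,0],"gripper":0.9},
    {"linear":[-20,61,28],"angular":[55,0,0],"gripper":0.9},
    {"linear":[-20,61,28],"angular":[55,0,0],"gripper":0.9},
  ],
)

```text
time: 15.75
position: [575.8, -109.7, 136.6]
ee_rot: [0.885, 0.058, -0.036, -0.461]
wrist_force: [-0.4, 0.3, -1.1]
finger_gap: 82.4
```

Run:
```python
from h import *
show()
i=vision.camera_info('wrist');np.save('w12.npy',i,allow_pickle=True)
cv2.imwrite('pics/w12.png',vision.get_image('wrist'))
M[2]=110
for out in [-60,0,20,40,60,80]: print(out,np.round(proj('',M-AX*out,i),1))
```

```text
15.75 [ 575.8 -109.7  136.6] [-0.7  0.9  1.1  0.6  1.9  0.7] F [-0.4  0.3 -1.1] T [-0.4 -0.   0. ] gap 82.4
-60 [288.3 -13.9]
0 [291.5 105.7]
20 [292.5 142.2]
40 [293.4 177.1]
60 [294.3 210.6]
80 [295.1 242.8]
```

View pics/w12.png

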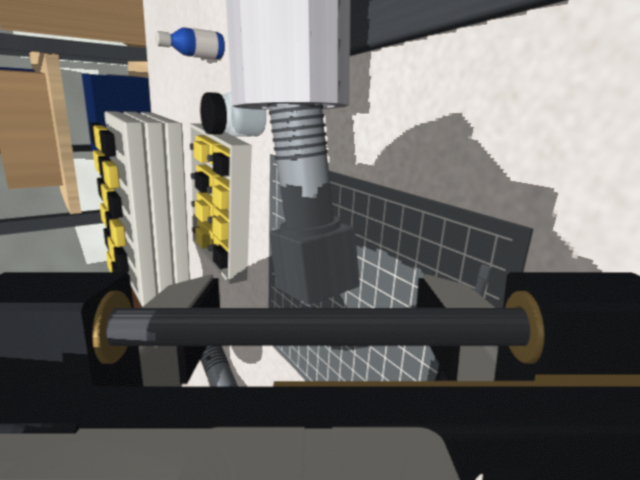

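Run:
```python
from h import *
np.set_printoptions(precision=1,suppress=True)
i=np.load('w12.npy',allow_pickle=True).item()
t=cv2.imread('pics/w12.png')
n=np.array([-AX[1],AX[0],0])
for u,v in [(301,110),(301,150),(306.5,185),(312,215)]:
    o,d=ray('',u,v,i); p=o+d*(n@(M-o))/(n@d); print(u,v,p,'out',-(p-M)@AX)
cv2.imwrite('pics/w12c.png',cv2.resize(t[90:310,240:400],None,fx=2.7,fy=2.7,interpolation=cv2.INTER_CUBIC))
```

```text
301 110 [646.9 -36.3 103.7] out 2.159378350919897
301 150 [624.7 -39.5 104.3] out 24.574857639084655
306.5 185 [604.1 -42.4 100.9] out 45.34385876118748
312 215 [585.4 -45.   97.2] out 64.22567525092354
```

View pics/w12c.png

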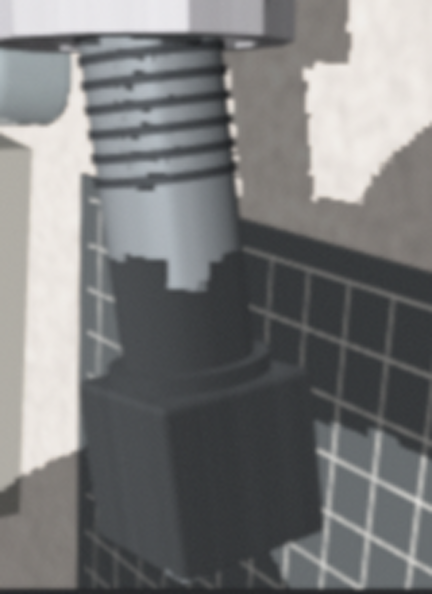

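Run:
```python
import cv2
t=cv2.imread('pics/w10.png')
cv2.imwrite('pics/w10c.png',cv2.resize(t[190:400,220:420],None,fx=2.8,fy=2.8,interpolation=cv2.INTER_CUBIC))
t=cv2.imread('pics/w4.png')
cv2.imwrite('pics/w4c.png',cv2.resize(t[190:400,220:420],None,fx=2.8,fy=2.8,interpolation=cv2.INTER_CUBIC))
```

```text
(no output)
```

View pics/w10c.png

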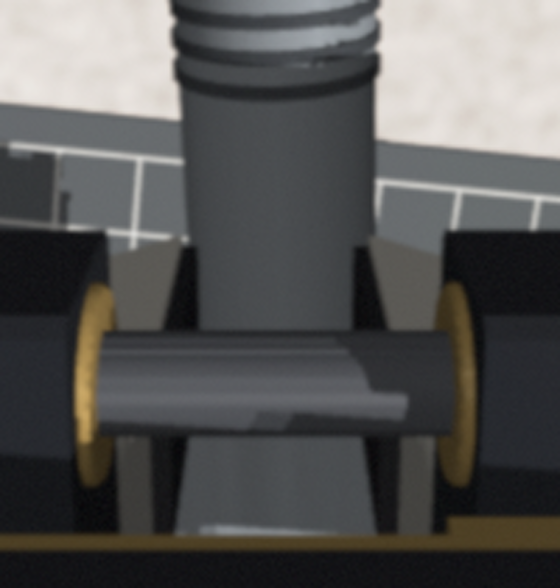

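View pics/w4c.png

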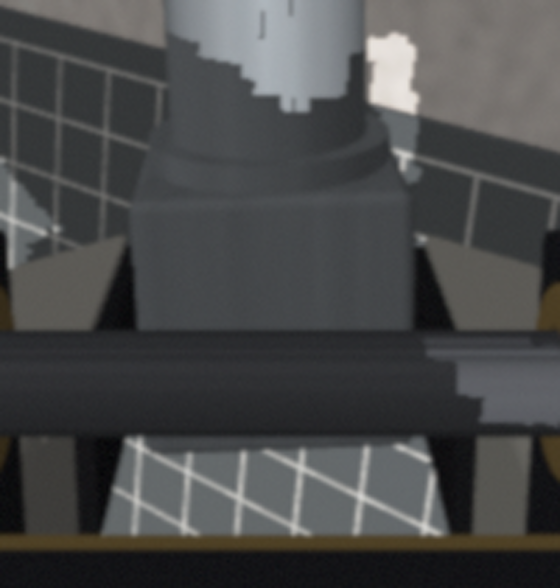

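```bash
cat >> h.py <<'E'
def posep(out,zc,pitch,back=0,lean=0,dy=0):
    r=tool(YAW,lean)*R.from_rotvec([0,np.radians(pitch),0]);z=r.as_matrix()[:,2]
    p=M-AX*out+z*(5-back); p=p+np.array([0,0,zc-M[2]])+dy*r.as_matrix()[:,1]
    return p,r
E
python3 - <<'E'
from h import *
show(posep(53,101,5.5,60),posep(53,101,5.5,0))
s=readout.sense()
a=posep(53,101,5.5,60);b=posep(53,101,5.5,0)
print(a[1].inv().apply(b[0]-a[0]))
E
```

```text
15.8 [ 576.8 -108.8  138.9] [-0.7  0.9  1.1  0.6  1.9  0.7] F [0.4 0.1 0.4] T [-0.4 -0.1 -0. ] gap 82.3
[ 23.2 -49.7  40.8] [-54.7   5.3  -3. ]
[29.4 -0.9 75.3] [-54.7   5.3  -3. ]
[-0. -0. 60.]
```

Emit:
drive_tool(
  series=[
    {"linear":[3,-9,0],"angular":[-8,1,-0.5],"gripper":0.9},
    {"linear":[6,-18,2],"angular":[-16,2,-1],"gripper":0.9},
    {"linear":[9,-26,8],"angular":[-24,3,-1.5],"gripper":0.9},
    {"linear":[12,-34,15],"angular":[-32,4,-2],"gripper":0.9},
    {"linear":[16,-41,25],"angular":[-40,5,-2.5],"gripper":0.8},
    {"linear":[20,-47,35],"angular":[-48,5.3,-3],"gripper":0.8},
    {"linear":[23,-49.7,41],"angular":[-54.7,5.3,-3],"gripper":0.8},
    {"linear":[23,-49.7,41],"angular":[-54.7,5.3,-3],"gripper":0.8},
  ],
)

```text
time: 16.6
position: [592.0, -38.1, 162.7]
ee_rot: [0.996, 0.077, 0.054, -0.0]
wrist_force: [-0.1, 0.7, 0.5]
finger_gap: 73.6
```

Run:
```python
from h import *
show(posep(53,101,5.5,0))
```

```text
16.6 [592.  -38.1 162.7] [-0.2  0.5  1.5  0.   1.1  1.2] F [-0.1  0.7  0.5] T [0.  0.1 0. ] gap 73.6
[-3.   5.5 66.8] [ 0.4 -0.6  0.7]
```

Emit:
drive_tool(
  series=[
    {"linear":[-1,3,25],"angular":[0,-0.5,0.5],"gripper":0.7},
    {"linear":[-3,6.5,50],"angular":[0,-0.5,0.5],"gripper":0.7},
    {"linear":[-3,6.5,66],"angular":[0,-0.5,0.5],"gripper":0.7},
    {"linear":[-3,6.5,66],"angular":[0,-0.5,0.5],"gripper":0.6},
    {"linear":[-3,6.5,66],"angular":[0,-0.5,0.5],"gripper":0.5},
    {"linear":[-3,6.5,66],"angular":[0,-0.5,0.5],"gripper":0.45},
  ],
)

```text
time: 17.2
position: [597.3, -49.8, 95.1]
ee_rot: [0.997, 0.068, 0.048, -0.002]
wrist_force: [0.1, -0.1, -0.3]
finger_gap: 45.2
```

Run:
```python
from h import *
show(posep(53,101,5.5,0))
cv2.imwrite('pics/w13.png',vision.get_image('wrist'))
```

```text
17.2 [597.3 -49.8  95.1] [-0.2  0.5  1.6  0.   0.9  1.2] F [ 0.1 -0.1 -0.3] T [-0.  0. -0.] gap 45.2
[ 0.6 -6.4 -0.9] [ 0.2  0.  -0.3]
```

View pics/w13.png

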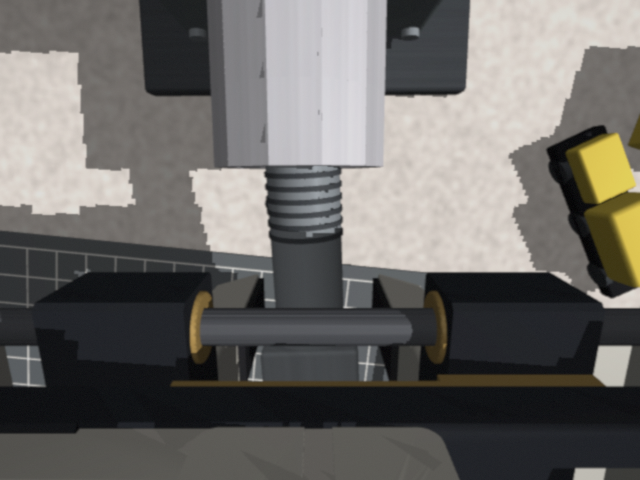

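Emit:
drive_tool(
  series=[
    {"linear":[0,-3,0],"angular":[0,0,0],"gripper":0.45},
    {"linear":[0,-5,0],"angular":[0,0,0],"gripper":0.42},
    {"linear":[0,-5,0],"angular":[0,0,0],"gripper":0.35},
    {"linear":[0,-5,0],"angular":[0,0,0],"gripper":0.3},
    {"linear":[0,-5,0],"angular":[0,0,0],"gripper":0.25},
    {"linear":[0,-5,0],"angular":[0,0,0],"gripper":0.2},
    {"linear":[0,-5,0],"angular":[0,0,0],"gripper":0.2},
  ],
)

```text
time: 17.95
position: [595.8, -44.8, 93.2]
ee_rot: [0.997, 0.068, 0.046, -0.002]
wrist_force: [-0.4, -1.4, 0.5]
finger_gap: 25.1
```

Run:
```python
from h import *
show(posep(53,101,5.5,0))
cv2.imwrite('pics/w14.png',vision.get_image('wrist')[150:400,200:440].repeat(2,0).repeat(2,1))
```

```text
17.95 [595.8 -44.8  93.2] [-0.2  0.5  1.6  0.   0.9  1.2] F [-0.4 -1.4  0.5] T [-0.4  0.2 -0.1] gap 25.1
[ 1.7 -1.2 -2.6] [ 0.2  0.2 -0.3]
```

View pics/w14.png

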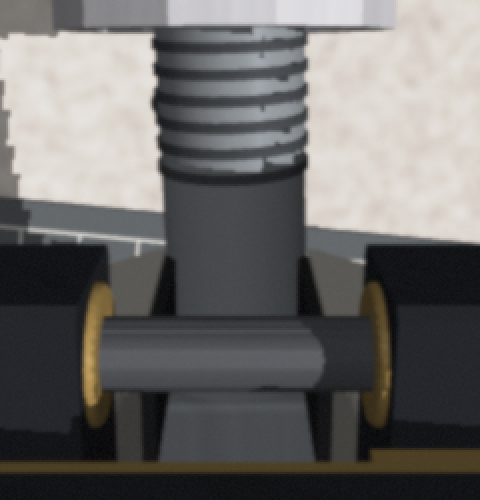

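Emit:
drive_tool(
  series=[
    {"linear":[0,0,0],"angular":[0,0,0],"gripper":0.15},
    {"linear":[0,0,0],"angular":[0,0,0],"gripper":0.15},
    {"linear":[0,0,0],"angular":[0,0,0],"gripper":0.15},
  ],
)

```text
time: 18.3
position: [595.8, -44.7, 93.3]
ee_rot: [0.997, 0.068, 0.046, -0.002]
wrist_force: [-0.7, -2.9, -0.1]
finger_gap: 25.1
```

Emit:
drive_tool(
  series=[
    {"linear":[-2,0,-2],"angular":[0,-2,0],"gripper":0.15},
    {"linear":[-5,0,-4],"angular":[0,-4,0],"gripper":0.15},
    {"linear":[-10,0,-5],"angular":[0,-4,0],"gripper":0.15},
    {"linear":[-15,0,-5.5],"angular":[0,-4,0],"gripper":0.15},
    {"linear":[-15,0,-5.5],"angular":[0,-4,0],"gripper":0.15},
  ],
)

```text
time: 18.8
position: [579.1, -46.4, 96.8]
ee_rot: [0.998, 0.068, 0.011, -0.0]
wrist_force: [0.3, -0.2, -4.9]
finger_gap: 24.9
```

Run:
```python
from h import *
show(posep(53,101,0,0))
cv2.imwrite('pics/w15.png',vision.get_image('wrist')[50:400,160:480].repeat(2,0).repeat(2,1)[:600])
```

```text
18.8 [579.1 -46.4  96.8] [-0.2  0.5  1.5  0.   1.   1.2] F [ 0.3 -0.2 -4.9] T [-0.1  0.   0. ] gap 24.9
[17.6 -0.6  1.2] [ 0.1 -1.2 -0.3]
```

View pics/w15.png

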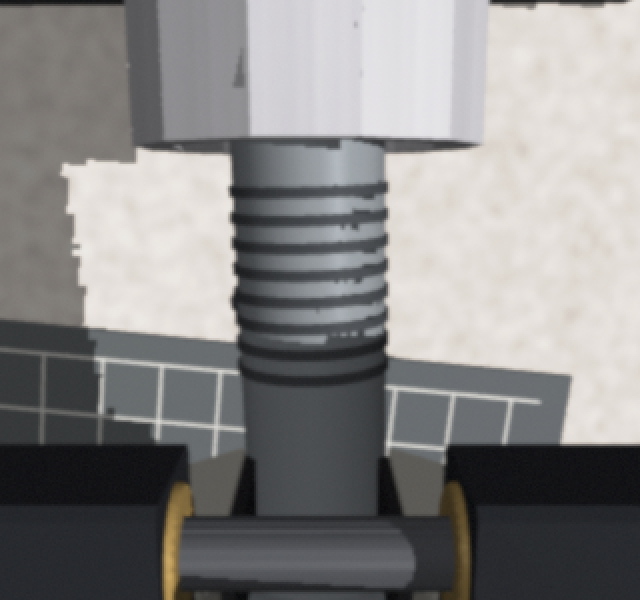

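Emit:
drive_tool(
  series=[
    {"linear":[-6,0,-1],"angular":[0,-1,0],"gripper":0.15},
    {"linear":[-12,0,-1],"angular":[0,-1,0],"gripper":0.15},
    {"linear":[-20,0,-1],"angular":[0,-1,0],"gripper":0.15},
    {"linear":[-30,0,-1],"angular":[0,-1,0],"gripper":0.15},
    {"linear":[-40,0,-1],"angular":[0,-1,0],"gripper":0.15},
    {"linear":[-50,0,-1],"angular":[0,-1,0],"gripper":0.15},
    {"linear":[-60,0,-1],"angular":[0,-1,0],"gripper":0.15},
    {"linear":[-60,0,-1],"angular":[0,-1,0],"gripper":0.15},
  ],
)

```text
time: 19.65
position: [519.5, -54.8, 97.0]
ee_rot: [0.998, 0.068, 0.002, 0.001]
wrist_force: [0.8, 0.1, -4.8]
finger_gap: 25.1
```

Run:
```python
from h import *
show()
i=vision.camera_info('wrist');np.save('w16.npy',i,allow_pickle=True)
cv2.imwrite('pics/w16.png',vision.get_image('wrist'))
im=vision.get_image('scene')
cv2.imwrite('pics/s16.png',cv2.resize(im[190:330,200:400],None,fx=4,fy=4,interpolation=cv2.INTER_CUBIC))
```

```text
19.65 [519.5 -54.8  97. ] [-0.2  0.5  1.7  0.   1.   1.2] F [ 0.8  0.1 -4.8] T [ 0.1  0.1 -0. ] gap 25.1
```

View pics/w16.png

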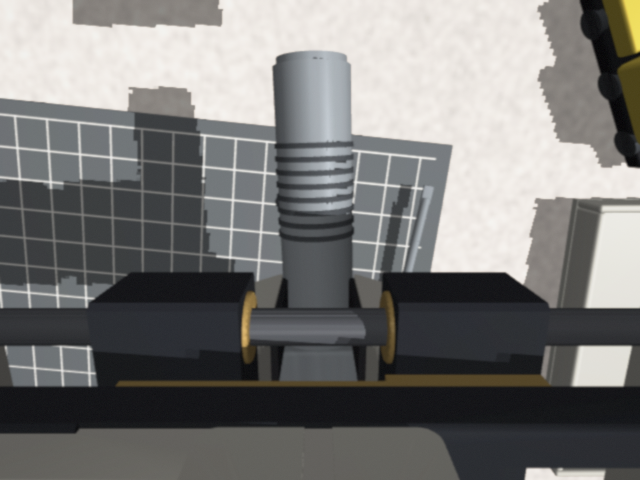

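View pics/s16.png

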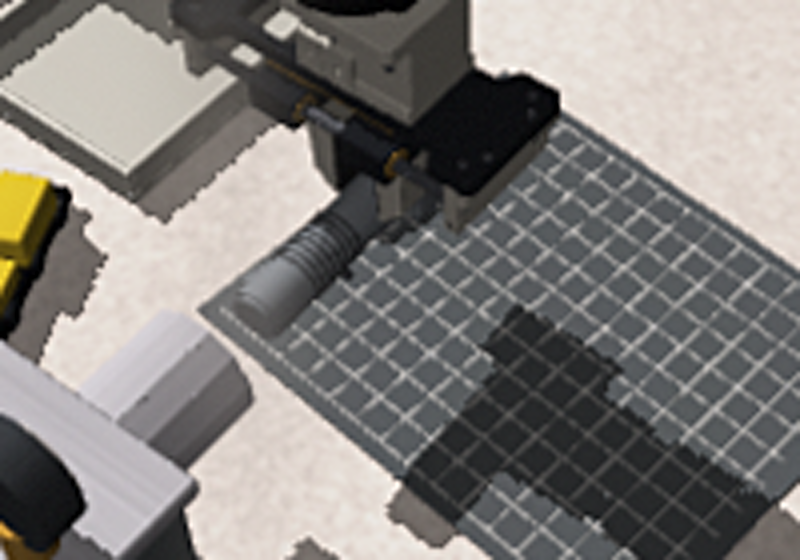

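```bash
cat > kin.py <<'E'
from h import *
import itertools
from scipy.optimize import least_squares
L=[json.loads(l) for l in open('log.jsonl')]
Q=np.array([l[0] for l in L]);P=np.array([l[1] for l in L]);RR=R.from_quat([l[2] for l in L])
def fr(q,s):
    q=np.asarray(q)*s
    a=[R.from_euler('z',q[...,0]),R.from_euler('y',q[...,1]),R.from_euler('y',q[...,2]),R.from_euler('z',q[...,3]),R.from_euler('y',q[...,4]),R.from_euler('z',q[...,5])]
    o=[a[0]]
    for k in a[1:]: o.append(o[-1]*k)
    return o
if __name__=='__main__':
    best=None
    for s in itertools.product([1,-1],repeat=3):
        sg=np.array([1,1,1,s[0],s[1],s[2]])
        F=fr(Q,sg)[-1]; C=(F.inv()*RR); m=C.mean(); e=(m.inv()*C).magnitude().max()
        print(sg,e)
        if best is None or e<best[0]: best=(e,sg,m)
    e,sg,C=best;print(C.as_matrix().round(3))
    o=fr(Q,sg)
    # linear solve for t's
    A=[];b=[]
    for k in range(len(Q)):
        A.append(np.hstack([o[j].as_matrix()[k] for j in range(6)]));b.append(P[k])
    A=np.vstack(A);b=np.hstack(b)
    A=np.hstack([np.tile([[0],[0],[1]],(len(Q),1)),A]) if 0 else A
    # ridge for degenerate
    x=np.linalg.solve(A.T@A+1e-3*np.eye(18),A.T@b)
    print(x.reshape(6,3).round(1), np.abs(A@x-b).max())
    np.savez('kin.npz',sg=sg,C=C.as_quat(),x=x)
E
python3 kin.py
```

```text
[1 1 1 1 1 1] 7.943567426764306e-16
[ 1  1  1  1  1 -1] 2.59210332163181
[ 1  1  1  1 -1  1] 2.4640179522888954
[ 1  1  1  1 -1 -1] 1.0255824830458078
[ 1  1  1 -1  1  1] 1.8217584933067892
[ 1  1  1 -1  1 -1] 2.519342127911828
[ 1  1  1 -1 -1  1] 2.81386420434691
[ 1  1  1 -1 -1 -1] 1.3730476240687668
[[ 0. -1.  0.]
 [ 1.  0.  0.]
 [-0.  0.  1.]]
[[ 4.000e-01  2.540e+01  2.229e+02]
 [ 1.000e+00  2.540e+01  5.014e+02]
 [ 4.230e+01  2.540e+01  1.895e+02]
 [ 2.300e+00  1.000e-01  1.895e+02]
 [-3.000e-01  1.000e-01  1.653e+02]
 [-2.000e-01  4.000e-01  1.653e+02]] 0.7078091531395785
```

```bash
cat > ik.py <<'E'
from kin import *
d=np.load('kin.npz');SG=d['sg'];C=R.from_quat(d['C']);X=d['x'].reshape(6,3)
lo=np.array([-2.53,-.77,.04,-1,.28,-3.11]);hi=np.array([2.53,2.02,2.7,4.14,2.66,3.11])
def fk(q,full=False):
    o=fr(np.array(q),SG);pts=[];p=np.zeros(3)
    for k in range(6): p=p+o[k].apply(X[k]);pts.append(p)
    return (p,o[-1]*C,pts) if full else (p,o[-1]*C)
def ik(p,r,q0):
    def f(q):
        a,b=fk(q);return np.r_[(a-p)/100,(b.inv()*r).as_rotvec()]
    best=None
    for s in [q0]+[np.clip(np.array(q0)+np.random.default_rng(i).normal(0,.7,6),lo,hi) for i in range(6)]:
        s=np.clip(s,lo+1e-3,hi-1e-3)
        a=least_squares(f,s,bounds=(lo,hi))
        if best is None or a.cost<best.cost: best=a
        if best.cost<1e-8: break
    return best.x,best.cost
def side(beta,elev=0):
    """tool z along bearing beta (deg), pointing elev deg below level; tool x up"""
    b,e=np.radians([beta,elev]);z=np.array([np.cos(b)*np.cos(e),np.sin(b)*np.cos(e),-np.sin(e)])
    y=np.cross(z,[0,0,-1.]); y=-y/np.linalg.norm(y) if 0 else np.cross(z,[0,0,1.])/np.linalg.norm(np.cross(z,[0,0,1.]))
    x=np.cross(y,z);return R.from_matrix(np.array([x,y,z]).T)
E
python3 - <<'E'
from ik import *
np.set_printoptions(precision=2,suppress=True)
print(side(0).as_matrix())
q0=[-.8,.6,1.6,1.5,1.5,.8]
for P in [(480,-315),(500,-300),(450,-320)]:
  for b in [-30,0,20,40,60,80,100]:
    q,c=ik(np.array([*P,80]),side(b),q0)
    w=fk(q,True)[2]
    print(P,b,'%.1e'%c,q, 'wrist',w[3].round(0),'elbow',w[1].round(0)) if c<1e-6 else print(P,b,'no')
for n,uv,z in [('la1h',(445,345),40),('la1t',(485,425),25),('bins',(560,250),100)]: print(n,plane('top',*uv,z))
E
```

```text
[[ 0.  0.  1.]
 [ 0. -1.  0.]
 [ 1.  0.  0.]]
(480, -315) -30 5.6e-25 [-0.98  1.27  2.47  2.61  2.1  -1.86] wrist [ 194. -150.   80.] elbow [ 310. -370.  370.]
(480, -315) 0 3.0e-23 [-1.35  1.11  2.22  1.78  1.61 -1.75] wrist [ 149. -315.   80.] elbow [ 146. -429.  445.]
(480, -315) 20 5.4e-25 [-1.37  1.07  1.93  1.43  1.59 -1.43] wrist [ 169. -428.   80.] elbow [ 140. -422.  461.]
(480, -315) 40 3.8e-27 [-1.3   1.11  1.6   1.18  1.74 -1.18] wrist [ 227. -527.   80.] elbow [ 169. -421.  443.]
(480, -315) 60 5.4e-19 [-1.2   1.2   1.26  1.01  1.98 -1.01] wrist [ 314. -601.   80.] elbow [ 215. -420.  402.]
(480, -315) 80 8.5e-20 [-1.09  1.33  0.89  0.91  2.26 -0.89] wrist [ 422. -640.   80.] elbow [ 270. -408.  343.]
(480, -315) 100 1.3e-28 [-0.97  1.48  0.49  0.87  2.56 -0.79] wrist [ 537. -641.   80.] elbow [ 326. -383.  267.]
(500, -300) -30 5.4e-26 [-0.87  1.25  2.45  2.74  2.1  -1.78] wrist [ 214. -135.   80.] elbow [ 346. -332.  379.]
(500, -300) 0 2.6e-21 [-1.29  1.11  2.23  1.85  1.63 -1.76] wrist [ 169. -300.   80.] elbow [ 176. -418.  443.]
(500, -300) 20 1.2e-25 [-1.31  1.07 
[... 714 characters left out ...]
9. -320.   80.] elbow [ 107. -441.  442.]
(450, -320) 20 9.0e-24 [-1.43  1.07  1.94  1.36  1.6  -1.45] wrist [ 139. -433.   80.] elbow [ 111. -430.  461.]
(450, -320) 40 4.8e-26 [-1.36  1.11  1.62  1.12  1.76 -1.2 ] wrist [ 197. -532.   80.] elbow [ 146. -429.  445.]
(450, -320) 60 2.6e-20 [-1.25  1.19  1.29  0.96  1.99 -1.05] wrist [ 284. -606.   80.] elbow [ 196. -427.  406.]
(450, -320) 80 1.3e-23 [-1.13  1.31  0.95  0.84  2.26 -0.95] wrist [ 392. -645.   80.] elbow [ 253. -416.  353.]
(450, -320) 100 1.2e-25 [-1.    1.44  0.6   0.75  2.54 -0.91] wrist [ 507. -646.   80.] elbow [ 312. -391.  288.]
la1h [ 254.98 -270.33   40.  ]
la1t [  94.96 -348.14   25.  ]
bins [ 441.84 -485.79  100.  ]
```

Run:
```python
from ik import *
s=readout.sense()
r=tool(8)*R.from_rotvec([0,np.radians(-2.5),0])
show(([430,20,97],r),([430,20,35],r))
q=s['q']
for p,rr in [([430,20,97],r),([430,20,18],r),([430,20,18],tool(8)*R.from_rotvec([0,np.radians(-28),0])),([430,20,120],tool(8)*R.from_rotvec([0,np.radians(-28),0]))]:
    q,c=ik(np.array(p),rr,q);print(q.round(2),c)
```

```text
19.75 [521.3 -54.9  97.3] [-0.2  0.5  1.7  0.   1.   1.2] F [ 0.4 -0.4 -4.3] T [ 0. -0. -0.] gap 25.1
[-80.3 -86.5  -0.4] [ 0.1 -2.9 -0.2]
[-80.7 -86.7  61.6] [ 0.1 -2.9 -0.2]
[-0.1  0.3  1.9 -0.   0.9  1.3] 2.8075441147516727e-30
[-0.1  0.5  2.  -0.   0.7  1.3] 1.4353120901907038e-20
[-0.1  0.7  1.6 -0.1  1.3  1.4] 6.23897289934266e-20
[-0.1  0.6  1.5 -0.1  1.5  1.4] 5.604184029844471e-31
```

Emit:
drive_tool(
  series=[
    {"linear":[-15,-14,0],"angular":[0,-0.5,0],"gripper":0.15},
    {"linear":[-35,-38,0],"angular":[0,-1,0],"gripper":0.15},
    {"linear":[-55,-60,0],"angular":[0,-2,0],"gripper":0.15},
    {"linear":[-72,-78,8],"angular":[0,-2.9,0],"gripper":0.15},
    {"linear":[-80,-86.5,25],"angular":[0,-2.9,0],"gripper":0.15},
    {"linear":[-80,-86.5,45],"angular":[0,-2.9,0],"gripper":0.15},
    {"linear":[-80,-86.5,58],"angular":[0,-2.9,0],"gripper":0.15},
    {"linear":[-80,-86.5,62],"angular":[0,-2.9,0],"gripper":0.15},
    {"linear":[-80,-86.5,62],"angular":[0,-2.9,0],"gripper":0.15},
  ],
)

```text
time: 20.65
position: [430.8, 20.1, 34.3]
ee_rot: [0.997, 0.068, -0.023, 0.002]
wrist_force: [-0.0, -0.8, -4.4]
finger_gap: 25.1
```

Run:
```python
from h import *
show()
i=vision.camera_info('wrist');np.save('w17.npy',i,allow_pickle=True)
cv2.imwrite('pics/w17.png',vision.get_image('wrist'))
im=vision.get_image('scene')
cv2.imwrite('pics/s17.png',cv2.resize(im[190:330,230:430],None,fx=4,fy=4,interpolation=cv2.INTER_CUBIC))
```

```text
20.65 [430.8  20.1  34.3] [-0.1  0.5  2.  -0.   0.8  1.3] F [-0.  -0.8 -4.4] T [ 0.  -0.1  0. ] gap 25.1
```

View pics/w17.png

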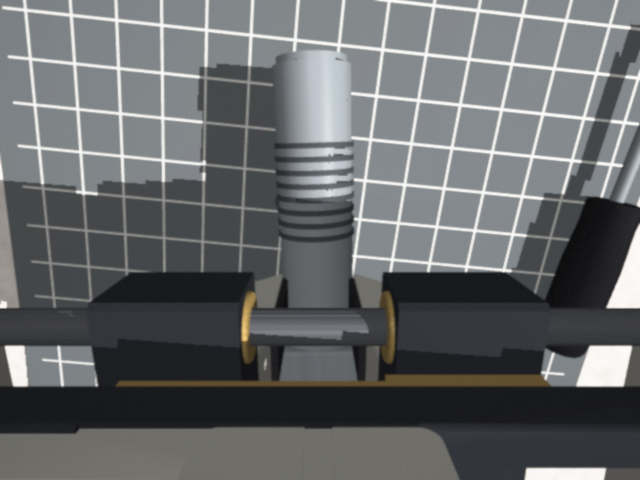

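View pics/s17.png

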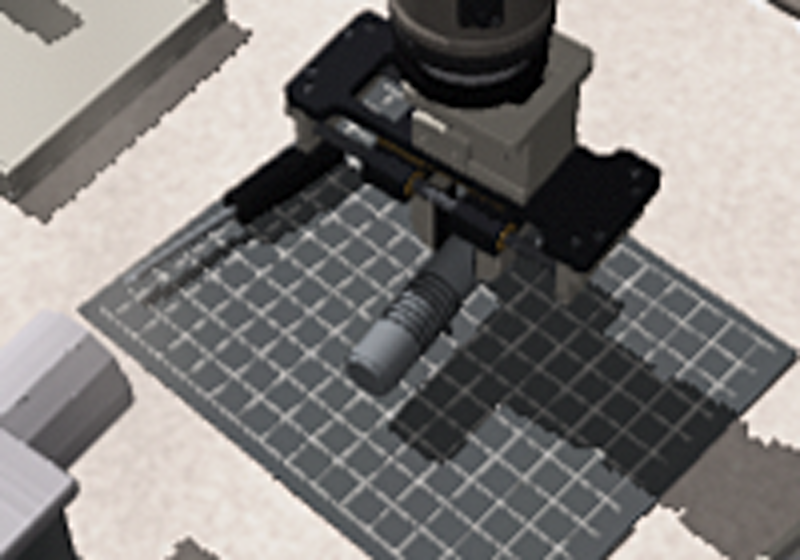

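Emit:
drive_tool(
  series=[
    {"linear":[0,0,6],"angular":[0,0,0],"gripper":0.15},
    {"linear":[0,0,11],"angular":[0,0,0],"gripper":0.15},
    {"linear":[0,0,14],"angular":[0,0,0],"gripper":0.15},
    {"linear":[0,0,14],"angular":[0,0,0],"gripper":0.15},
  ],
)

```text
time: 21.15
position: [429.4, 20.0, 20.0]
ee_rot: [0.997, 0.068, -0.023, 0.002]
wrist_force: [0.0, 1.0, -5.5]
finger_gap: 25.0
```

Run:
```python
from h import *
show()
```

```text
21.15 [429.4  20.   20. ] [-0.1  0.5  2.  -0.   0.7  1.3] F [ 0.   1.  -5.5] T [-0.  -0.1  0.1] gap 25.0
```

Emit:
drive_tool(
  series=[
    {"linear":[0,0,1.5],"angular":[0,0,0],"gripper":0.15},
    {"linear":[0,0,1.5],"angular":[0,0,0],"gripper":0.15},
  ],
)

```text
time: 21.35
position: [429.7, 19.9, 18.9]
ee_rot: [0.997, 0.068, -0.023, 0.003]
wrist_force: [-0.6, 0.8, -4.8]
finger_gap: 25.1
```

Emit:
drive_tool(
  series=[
    {"linear":[0,0,1],"angular":[0,0,0],"gripper":0.15},
    {"linear":[0,0,1],"angular":[0,0,0],"gripper":0.22},
  ],
)

```text
time: 21.55
position: [429.7, 19.9, 17.9]
ee_rot: [0.997, 0.068, -0.023, 0.003]
wrist_force: [-1.6, -0.6, -5.0]
finger_gap: 24.8
```

Emit:
drive_tool(
  series=[
    {"linear":[0,0,0.3],"angular":[0,0,0],"gripper":0.25},
    {"linear":[0,0,0.3],"angular":[0,0,0],"gripper":0.26},
    {"linear":[0,0,0.3],"angular":[0,0,0],"gripper":0.265},
  ],
)

```text
time: 21.85
position: [429.7, 19.9, 17.7]
ee_rot: [0.997, 0.068, -0.023, 0.003]
wrist_force: [0.8, 0.6, -4.2]
finger_gap: 25.1
```

Emit:
drive_tool(
  series=[
    {"linear":[0,0,0],"angular":[0,0,0],"gripper":0.27},
    {"linear":[0,0,0],"angular":[0,0,0],"gripper":0.273},
  ],
)

```text
time: 22.05
position: [429.7, 19.9, 17.7]
ee_rot: [0.997, 0.068, -0.023, 0.003]
wrist_force: [0.0, -0.6, -4.6]
finger_gap: 25.5
```

Emit:
drive_tool(
  series=[
    {"linear":[0,0,0],"angular":[0,0,0],"gripper":0.278},
    {"linear":[0,0,0],"angular":[0,0,0],"gripper":0.283},
    {"linear":[0,0,0],"angular":[0,0,0],"gripper":0.288},
  ],
)

```text
time: 22.35
position: [430.2, 19.9, 18.0]
ee_rot: [0.997, 0.068, -0.022, 0.003]
wrist_force: [1.2, 0.8, -0.1]
finger_gap: 26.6
```

Emit:
drive_tool(
  series=[
    {"linear":[0,0,0],"angular":[0,0,0],"gripper":0.293},
    {"linear":[0,0,0],"angular":[0,0,0],"gripper":0.298},
    {"linear":[0,0,0],"angular":[0,0,0],"gripper":0.303},
  ],
)

```text
time: 22.65
position: [429.8, 19.9, 17.8]
ee_rot: [0.997, 0.068, -0.022, 0.003]
wrist_force: [0.3, 0.2, 0.2]
finger_gap: 27.6
```

Emit:
drive_tool(
  series=[
    {"linear":[0,0,0],"angular":[0,0,0],"gripper":0.32},
    {"linear":[0,0,0],"angular":[0,0,0],"gripper":0.35},
    {"linear":[0,0,0],"angular":[0,0,0],"gripper":0.45},
    {"linear":[0,0,0],"angular":[0,0,0],"gripper":0.6},
    {"linear":[0,0,0],"angular":[0,0,0],"gripper":0.7},
    {"linear":[0,0,-15],"angular":[0,0,0],"gripper":0.7},
    {"linear":[0,0,-50],"angular":[0,0,0],"gripper":0.7},
    {"linear":[0,0,-80],"angular":[0,0,0],"gripper":0.7},
    {"linear":[0,0,-80],"angular":[0,0,0],"gripper":0.7},
  ],
)

```text
time: 23.55
position: [435.9, 20.3, 100.9]
ee_rot: [0.998, 0.068, -0.019, 0.003]
wrist_force: [0.0, 0.5, -0.3]
finger_gap: 63.9
```

Run:
```python
from h import *
show()
i=vision.camera_info('wrist');np.save('w18.npy',i,allow_pickle=True)
cv2.imwrite('pics/w18.png',vision.get_image('wrist'))
im=vision.get_image('scene');cv2.imwrite('pics/s18f.png',im)
cv2.imwrite('pics/s18.png',cv2.resize(im[190:330,230:430],None,fx=4,fy=4,interpolation=cv2.INTER_CUBIC))
```

```text
23.55 [435.9  20.3 100.9] [-0.1  0.3  1.9 -0.   1.   1.3] F [ 0.   0.5 -0.3] T [-0.  0. -0.] gap 63.9
```

View pics/w18.png

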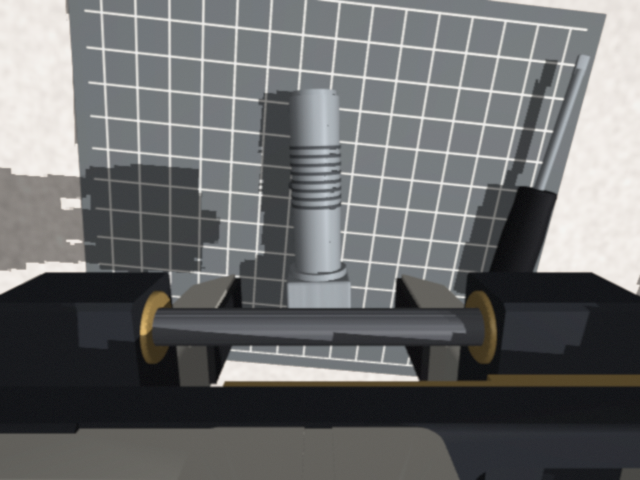

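View pics/s18.png

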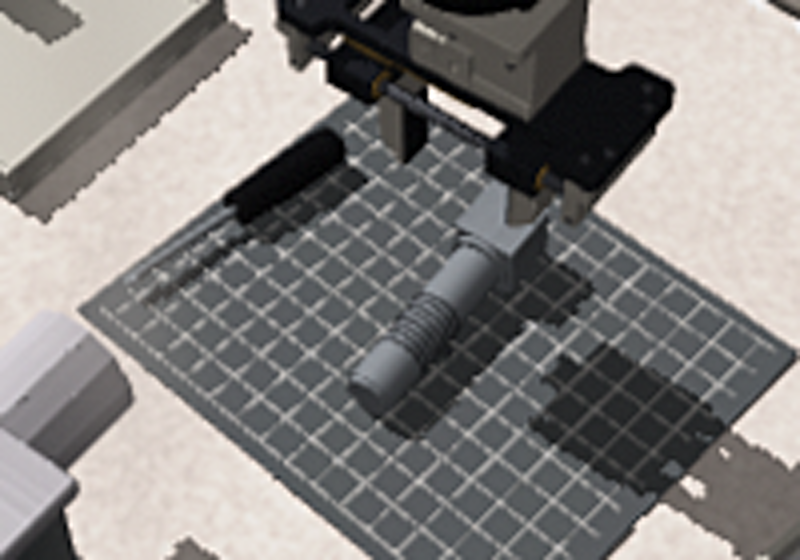

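Run:
```python
from ik import *
np.set_printoptions(precision=1,suppress=True)
i=np.load('w18.npy',allow_pickle=True).item()
hl,hr=plane('',288,280,43,i),plane('',349.5,280,43,i);print('head shoulder',hl,hr,np.linalg.norm(hl-hr),(hl+hr)/2)
tl,tr=plane('',290,105,18,i),plane('',340,105,18,i);print('tip',(tl+tr)/2,np.linalg.norm(tl-tr)); t=plane('',314,91,30,i);print(t)
h=(hl+hr)/2; print('len',np.linalg.norm((t-h)[:2]),'yaw',np.degrees(np.arctan2(t[1]-h[1],t[0]-h[0])))
```

```text
head shoulder [412.8  35.7  43. ] [417.8  -1.3  43. ] 37.37474564234737 [415.3  17.2  43. ]
tip [515.8  33.1  18. ] 29.769039473920813
[522.8  34.6  30. ]
len 108.89025233118446 yaw 9.184588380245579
```

```bash
cat >> h.py <<'E'
def lie(g,pitch,back=0,yaw=8.5):
    r=tool(yaw)*R.from_rotvec([0,np.radians(pitch),0]);z=r.as_matrix()[:,2]
    return np.array(g)+z*(5-back),r
E
python3 - <<'E'
from h import *
g=[436,20.5,24.5]
show(lie(g,-12,45),lie(g,-12))
a=lie(g,-12,45);print(a[1].as_matrix())
E
```

```text
23.65 [433.5  20.5  97.9] [-0.1  0.3  1.9 -0.   0.9  1.3] F [-1.1  0.2 -1.1] T [ 0.  0. -0.] gap 63.8
[12.3  0.2 33.7] [ 0.  -9.5 -0.7]
[ 4.9  0.2 78.1] [ 0.  -9.5 -0.7]
[[ 1.   0.1 -0.2]
 [ 0.1 -1.  -0. ]
 [-0.2 -0.  -1. ]]
```

Emit:
drive_tool(
  series=[
    {"linear":[8,0,10],"angular":[0,-5,-0.5],"gripper":0.6},
    {"linear":[12,0,30],"angular":[0,-9.5,-0.5],"gripper":0.55},
    {"linear":[9,0,52],"angular":[0,-9.5,-0.5],"gripper":0.5},
    {"linear":[6,0,70],"angular":[0,-9.5,-0.5],"gripper":0.5},
    {"linear":[5,0,76],"angular":[0,-9.5,-0.5],"gripper":0.5},
    {"linear":[5,0,76],"angular":[0,-9.5,-0.5],"gripper":0.5},
  ],
)

```text
time: 24.25
position: [433.5, 20.7, 20.2]
ee_rot: [0.992, 0.072, -0.107, 0.008]
wrist_force: [0.4, 0.1, 0.6]
finger_gap: 45.7
```

Run:
```python
from h import *
g=[436,20.5,24.5]
show(lie(g,-12))
cv2.imwrite('pics/w19.png',vision.get_image('wrist'))
```

```text
24.25 [433.5  20.7  20.2] [-0.1  0.6  1.8 -0.1  1.   1.4] F [0.4 0.1 0.6] T [-0.  -0.1  0.1] gap 45.7
[1.5 0.6 0.3] [-0.1  0.3 -0.2]
```

View pics/w19.png

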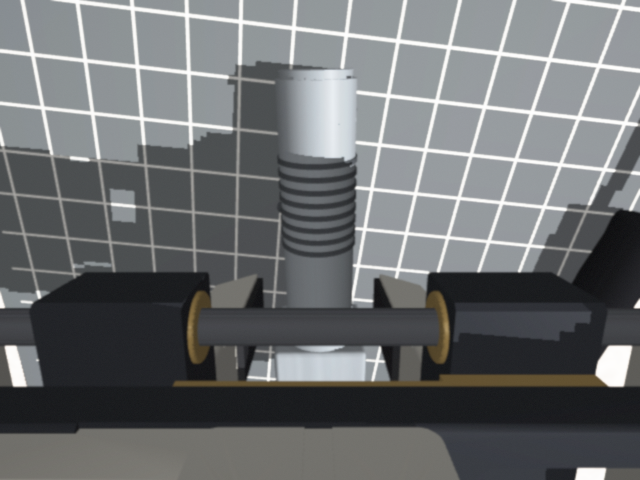

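Emit:
drive_tool(
  series=[
    {"linear":[1,0,0],"angular":[0,0,0],"gripper":0.4},
    {"linear":[1,0,0],"angular":[0,0,0],"gripper":0.33},
    {"linear":[1,0,0],"angular":[0,0,0],"gripper":0.3},
    {"linear":[1,0,0],"angular":[0,0,0],"gripper":0.25},
    {"linear":[1,0,0],"angular":[0,0,0],"gripper":0.2},
    {"linear":[1,0,0],"angular":[0,0,0],"gripper":0.15},
    {"linear":[1,0,0],"angular":[0,0,0],"gripper":0.15},
  ],
)

```text
time: 25.0
position: [435.8, 20.8, 21.3]
ee_rot: [0.992, 0.072, -0.105, 0.008]
wrist_force: [-0.0, -0.8, 0.5]
finger_gap: 14.2
```

Run:
```python
from h import *
show()
```

```text
25.0 [435.8  20.8  21.3] [-0.1  0.6  1.8 -0.1  1.   1.4] F [-0.  -0.8  0.5] T [ 0.  -0.1 -0. ] gap 14.2
```

Run:
```python
from h import *
cv2.imwrite('pics/w20.png',vision.get_image('wrist'))
```

```text
(no output)
```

View pics/w20.png

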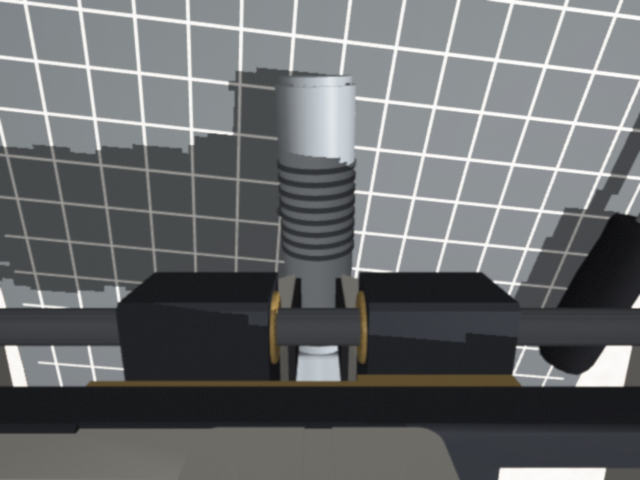

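Run:
```python
from h import *
im=vision.get_image('scene')
cv2.imwrite('pics/s20.png',cv2.resize(im[210:310,290:400],None,fx=6,fy=6,interpolation=cv2.INTER_CUBIC))
for z in [7,21]:
  for x in (425,436,447): print(z,x,np.round((np.array(proj('scene',[x,30,z]))-[290,210])*6))
```

```text
7 425 [363. 335.]
7 436 [343. 351.]
7 447 [323. 368.]
21 425 [365. 313.]
21 436 [345. 329.]
21 447 [325. 346.]
```

View pics/s20.png

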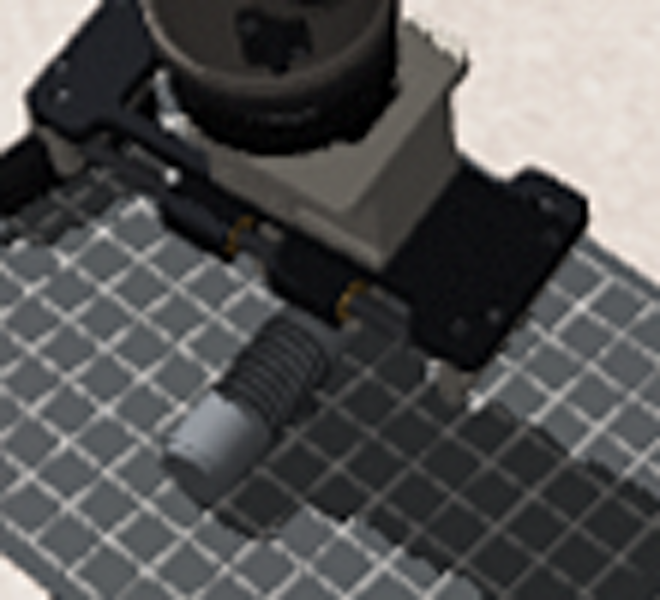

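Run:
```python
from h import *
for y in (28,38,47):
  for z in [7,20,35,50,70]:
    print(y,z,[tuple(np.round((np.array(proj('scene',[x,y,z]))-[290,210])*6)) for x in (426,446)])
```

```text
28 7 [(np.float64(357.0), np.float64(333.0)), (np.float64(321.0), np.float64(363.0))]
28 20 [(np.float64(359.0), np.float64(313.0)), (np.float64(322.0), np.float64(343.0))]
28 35 [(np.float64(361.0), np.float64(289.0)), (np.float64(324.0), np.float64(319.0))]
28 50 [(np.float64(363.0), np.float64(264.0)), (np.float64(325.0), np.float64(294.0))]
28 70 [(np.float64(365.0), np.float64(230.0)), (np.float64(328.0), np.float64(261.0))]
38 7 [(np.float64(376.0), np.float64(348.0)), (np.float64(340.0), np.float64(379.0))]
38 20 [(np.float64(378.0), np.float64(328.0)), (np.float64(342.0), np.float64(358.0))]
38 35 [(np.float64(380.0), np.float64(304.0)), (np.float64(344.0), np.float64(334.0))]
38 50 [(np.float64(383.0), np.float64(279.0)), (np.float64(345.0), np.float64(310.0))]
38 70 [(np.float64(385.0), np.float64(246.0)), (np.float64(348.0), np.float64(277.0))]
47 7 [(np.float64(394.0), np.float64(362.0)), (np.float64(358.0), np.float64(392.0))]
47 20 [(np.float64(396.0), np.float64(342.0)), (np.float64(359.0), np.float64(372.0))]
47 35 [(np.float64(398.0), np.float64(318.0)), (np.float64(361.0), np.float64(348.0))]
47 50 [(np.float64(401.0), np.float64(293.0)), (np.float64(363.0), np.float64(324.0))]
47 70 [(np.float64(404.0), np.float64(260.0)), (np.float64(366.0), np.float64(291.0))]
```

Run:
```python
from h import *
i=np.load('w18.npy',allow_pickle=True).item()
s=dict(position=np.array([435.9,20.3,100.9]));r=R.from_quat([.9975,.068,-.019,.003])
for x in (0,9.5):
  for z in (-40,-25,-10,0,14): print(x,z,np.round(proj('',s['position']+r.apply([x,-32,z]),i)),np.round(proj('',s['position']+r.apply([x,32,z]),i)))
j=vision.camera_info('wrist');P=np.array(j['pose']);s=readout.sense();rr=R.from_quat(s['ee_rot'])
print(rr.inv().apply(P[:3,3]-s['position']))
t=cv2.imread('pics/w18.png');cv2.imwrite('pics/w18c.png',cv2.resize(t[250:400,120:280],None,fx=4,fy=4))
```

```text
0 -40 [230. 326.] [408. 326.]
0 -25 [238. 309.] [400. 309.]
0 -10 [245. 294.] [393. 294.]
0 0 [249. 286.] [389. 286.]
0 14 [253. 276.] [384. 276.]
9.5 -40 [229. 301.] [410. 301.]
9.5 -25 [237. 286.] [401. 286.]
9.5 -10 [244. 273.] [394. 273.]
9.5 0 [248. 266.] [390. 266.]
9.5 14 [253. 257.] [385. 257.]
[  66.04677336   -0.31135883 -172.74987558]
```

View pics/w18c.png

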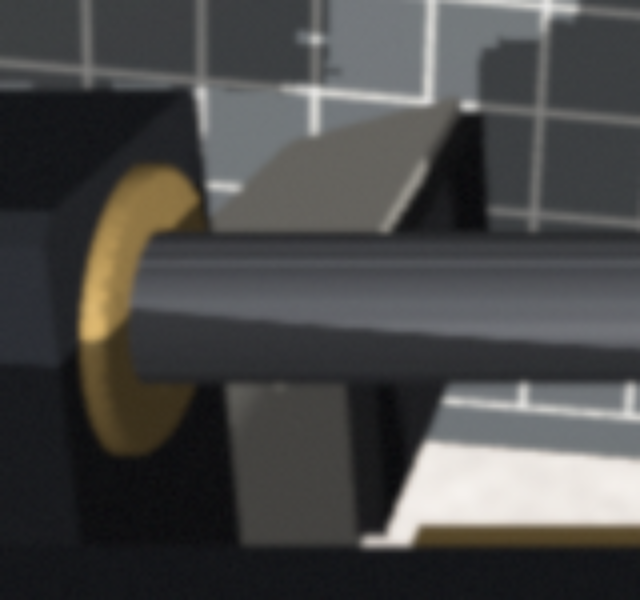

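```bash
cat >> h.py <<'E'
G=28
def lie2(a,pitch,back=0,yaw=8.5):
    r=tool(yaw)*R.from_rotvec([0,np.radians(pitch),0]);z=r.as_matrix()[:,2]
    return np.array(a)+z*(G-back),r
E
python3 - <<'E'
from ik import *
a=[436,20.5,21.3]
show(lie2(a,-25,60),lie2(a,-25))
q,c=ik(*lie2(a,-25),readout.sense()['q']);print(q,c)
A,B=lie2(a,-25,60),lie2(a,-25);print(A[0],B[0])
E
```

```text
25.1 [435.8  20.8  21.3] [-0.1  0.6  1.8 -0.1  1.   1.4] F [-0.2  0.1  0.4] T [ 0.1 -0.1 -0. ] gap 13.9
[  7.3   0.2 -31.3] [ -0.  -12.9  -0.2]
[-6.1  0.3 27.2] [ -0.  -12.9  -0.2]
[-0.1  0.7  1.7 -0.1  1.2  1.4] 5.555551670054436e-28
[449.4  22.5  50.3] [424.3  18.8  -4.1]
```

Emit:
drive_tool(
  series=[
    {"linear":[2,0,-12],"angular":[0,-4,0],"gripper":0.6},
    {"linear":[5,0,-24],"angular":[0,-9,0],"gripper":0.6},
    {"linear":[7,0,-31],"angular":[0,-12.9,0],"gripper":0.6},
    {"linear":[7,0,-31],"angular":[0,-12.9,0],"gripper":0.6},
    {"linear":[7,0,-31],"angular":[0,-12.9,0],"gripper":0.6},
    {"linear":[7,0,-31],"angular":[0,-12.9,0],"gripper":0.6},
    {"linear":[7,0,-31],"angular":[0,-12.9,0],"gripper":0.6},
  ],
)

```text
time: 25.8
position: [448.2, 22.7, 50.1]
ee_rot: [0.974, 0.07, -0.216, 0.016]
wrist_force: [0.2, -0.5, -0.2]
finger_gap: 54.8
```

Run:
```python
from ik import *
a=[436,20.5,21.3]
show(lie2(a,-25))
i=vision.camera_info('wrist');s=readout.sense();r=R.from_quat(s['ee_rot'])
im=vision.get_image('wrist')
h=s['finger_gap']/2
for x in (-9.5,9.5):
  for z in (-14,14):
    for y in (-h,h):
      u=proj('',s['position']+r.apply([x,y,z]),i);cv2.circle(im,(int(u[0]),int(u[1])),3,(0,0,255) if z<0 else (0,255,0),1)
cv2.imwrite('pics/w21.png',im)
```

```text
25.8 [448.2  22.7  50.1] [-0.1  0.7  1.6 -0.1  1.3  1.4] F [ 0.2 -0.5 -0.2] T [ 0.1 -0.3  0.1] gap 54.8
[ 0.9  0.4 59.3] [-0.1 -0.  -0.2]
```

View pics/w21.png

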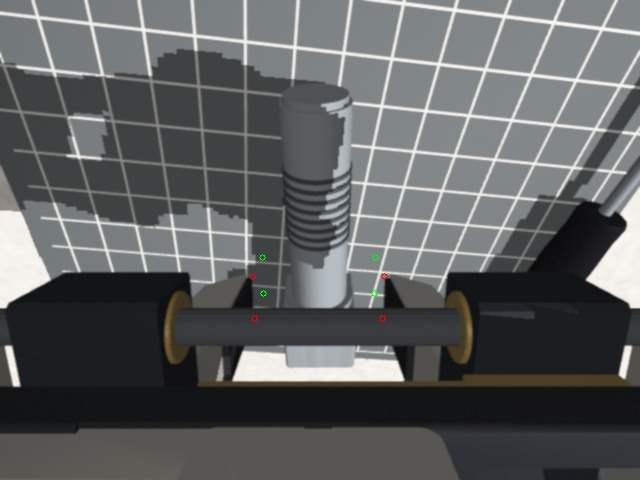

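Emit:
drive_tool(
  series=[
    {"linear":[0.5,0.4,20],"angular":[0,0,0],"gripper":0.6},
    {"linear":[0.8,0.4,40],"angular":[0,0,0],"gripper":0.6},
    {"linear":[0.8,0.4,52],"angular":[0,0,0],"gripper":0.6},
    {"linear":[0.8,0.4,57],"angular":[0,0,0],"gripper":0.6},
    {"linear":[0.8,0.4,58],"angular":[0,0,0],"gripper":0.6},
    {"linear":[0.8,0.4,58],"angular":[0,0,0],"gripper":0.55},
  ],
)

```text
time: 26.45
position: [426.0, 18.8, -2.5]
ee_rot: [0.974, 0.07, -0.215, 0.016]
wrist_force: [-0.2, 0.9, -0.3]
finger_gap: 51.9
```

Run:
```python
from ik import *
a=[436,20.5,21.3]
show(lie2(a,-25))
cv2.imwrite('pics/w22.png',vision.get_image('wrist'))
```

```text
26.45 [426.   18.8  -2.5] [-0.1  0.7  1.7 -0.1  1.2  1.4] F [-0.2  0.9 -0.3] T [ 0.1 -0.2  0. ] gap 51.9
[-0.8 -0.2  2.2] [-0.  -0.1 -0.2]
```

View pics/w22.png

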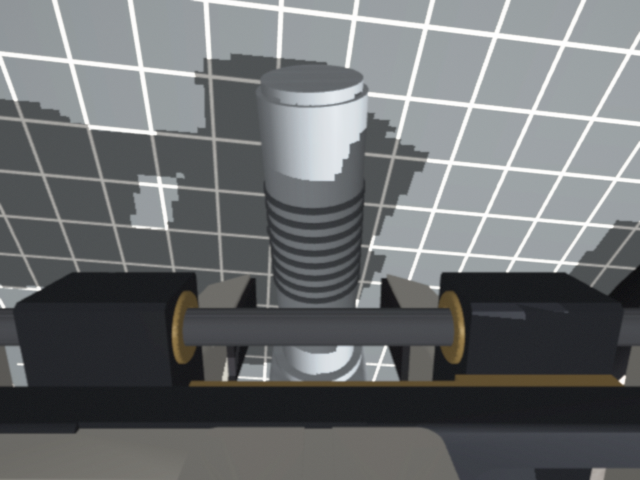

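Emit:
drive_tool(
  series=[
    {"linear":[0,-0.8,1.2],"angular":[0,0,0],"gripper":0.42},
    {"linear":[0,-0.8,1.2],"angular":[0,0,0],"gripper":0.36},
    {"linear":[0,-0.8,1.2],"angular":[0,0,0],"gripper":0.3},
    {"linear":[0,-0.8,1.2],"angular":[0,0,0],"gripper":0.2},
    {"linear":[0,-0.8,1.2],"angular":[0,0,0],"gripper":0.15},
    {"linear":[0,-0.8,1.2],"angular":[0,0,0],"gripper":0.15},
    {"linear":[0,-0.8,1.2],"angular":[0,0,0],"gripper":0.15},
  ],
)

```text
time: 27.2
position: [425.1, 19.5, -3.8]
ee_rot: [0.974, 0.07, -0.216, 0.016]
wrist_force: [0.9, -0.0, 3.2]
finger_gap: 29.4
```

Run:
```python
from ik import *
show()
```

```text
27.2 [425.1  19.5  -3.8] [-0.1  0.7  1.7 -0.1  1.2  1.4] F [ 0.9 -0.   3.2] T [-0.1 -0.2  0.1] gap 29.4
```

Emit:
drive_tool(
  series=[
    {"linear":[-4,0,-9],"angular":[0,0,0],"gripper":0.15},
    {"linear":[-13,0,-27],"angular":[0,0,0],"gripper":0.15},
    {"linear":[-25,0,-54],"angular":[0,0,0],"gripper":0.15},
    {"linear":[-42,0,-90],"angular":[0,0,0],"gripper":0.15},
    {"linear":[-59,0,-127],"angular":[0,0,0],"gripper":0.15},
    {"linear":[-59,0,-127],"angular":[0,0,0],"gripper":0.15},
  ],
)

```text
time: 27.8
position: [427.6, 19.8, 140.3]
ee_rot: [0.975, 0.07, -0.211, 0.017]
wrist_force: [0.5, 0.4, -5.3]
finger_gap: 29.2
```

Run:
```python
from ik import *
show()
cv2.imwrite('pics/w23.png',vision.get_image('wrist'))
cv2.imwrite('pics/t23.png',vision.get_image('top'))
```

```text
27.8 [427.6  19.8 140.3] [-0.1  0.5  1.6 -0.1  1.5  1.4] F [ 0.5  0.4 -5.3] T [ 0.1 -0.6 -0. ] gap 29.2
```

View pics/w23.png

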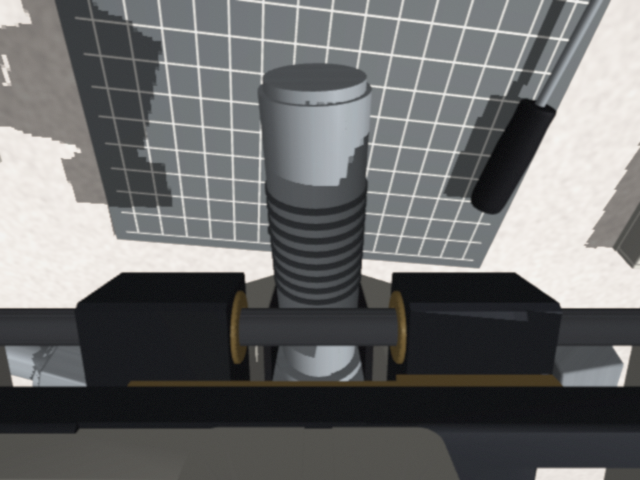

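View pics/t23.png

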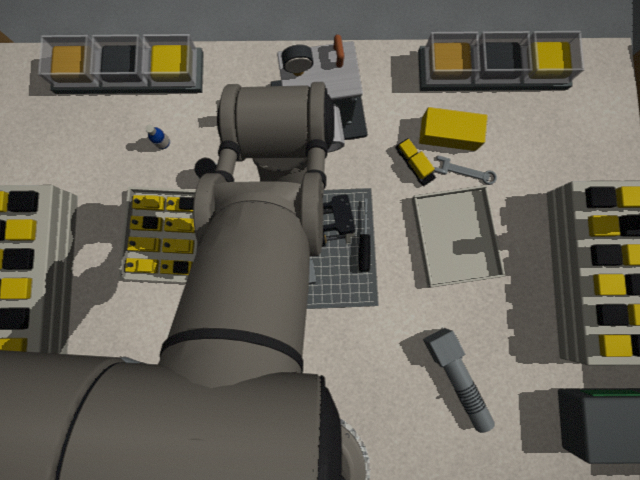

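```bash
cat >> ik.py <<'E'
E_=22.5
def stand(P,h,beta,e=E_,g=27):
    r=side(beta,e);z=r.as_matrix()[:,2]
    return np.array([P[0],P[1],h])+z*g,r
PL=np.array([np.cos(np.radians(E_)),0,-np.sin(np.radians(E_))])
def plugpts(q,g=27,zg=64):
    p,r=fk(q);a=p-r.apply([0,0,g]);d=r.apply(PL);return a-d*zg,a+d*(152-zg),d
E
python3 - <<'E'
from ik import *
np.set_printoptions(precision=2,suppress=True)
q0=readout.sense()['q'];print(q0)
for b in [0,15,25,40,60,80]:
  for h in (68,150):
    q,c=ik(*stand((480,-315),h,b),[-1,.9,1.8,1.4,1.6,-1]);w=fk(q,True)[2]
    print(b,h,'%.0e'%c,q,'wrist',w[3].round(0),'elbow',w[1].round(0),plugpts(q)[0].round(1))
    if h==150:
      qs=np.linspace(q0,q,31);T=[fk(x) for x in qs]
      print('  max step mm',max(np.linalg.norm(T[i+1][0]-T[i][0]) for i in range(30)).round(1),'deg',np.degrees(max((T[i][1].inv()*T[i+1][1]).magnitude() for i in range(30))).round(1),'min z',min(min(plugpts(x)[0][2],plugpts(x)[1][2]) for x in qs).round(0),'tcp minz',min(t[0][2] for t in T).round(0))
E
```

```text
[-0.06  0.52  1.56 -0.09  1.49  1.39]
0 68 3e-30 [-1.22  0.82  2.22  1.88  1.14 -1.47] wrist [ 200. -315.  184.] elbow [ 175. -327.  565.] [ 480. -315.    4.]
0 150 9e-24 [-1.22  0.59  2.22  1.77  1.09 -1.22] wrist [ 200. -315.  266.] elbow [ 145. -247.  638.] [ 480. -315.   86.]
  max step mm 31.4 deg 5.3 min z 86.0 tcp minz 107.0
15 68 3e-30 [-1.26  0.83  2.04  1.51  1.18 -1.27] wrist [ 209. -387.  184.] elbow [ 164. -337.  560.] [ 480. -315.    4.]
15 150 3e-22 [-1.26  0.64  2.04  1.43  1.2  -1.07] wrist [ 209. -387.  266.] elbow [ 142. -271.  624.] [ 480. -315.   86.]
  max step mm 27.8 deg 4.7 min z 85.0 tcp minz 104.0
25 68 3e-24 [-1.25  0.85  1.9   1.31  1.25 -1.17] wrist [ 226. -433.  184.] elbow [ 167. -344.  551.] [ 480. -315.    4.]
25 150 2e-30 [-1.25  0.69  1.9   1.26  1.3  -1.  ] wrist [ 226. -433.  266.] elbow [ 148. -287.  611.] [ 480. -315.   86.]
  max step mm 25.8 deg 4.7 min z 81.0 tcp minz 103.0
40 68 6e-22 [-1.22  0.91  1.69  1.08  1.41 -1.05] wrist [ 265. -495.  184.] elbow [ 184. -355.  530.] [ 480. -315.    4.]
40 150 2e-30 [-1.22  0.76  1.69  1.06  1.48 -0.92] wrist [ 265. -495.  266.] elbow [ 167. -308.  585.] [ 480. -315.   86.]
  max step mm 22.8 deg 4.7 min z 79.0 tcp minz 105.0
60 68 1e-20 [-1.14  1.    1.39  0.85  1.65 -0.98] wrist [ 339. -558.  184.] elbow [ 222. -364.  492.] [ 480. -315.    4.]
60 150 5e-28 [-1.14  0.88  1.39  0.87  1.74 -0.89] wrist [ 339. -558.  266.] elbow [ 206. -331.  543.] [ 480. -315.   86.]
  max step mm 19.3 deg 4.9 min z 81.0 tcp minz 111.0
80 68 6e-21 [-1.05  1.11  1.1   0.68  1.92 -0.99] wrist [ 431. -591.  184.] elbow [ 269. -364.  446.] [ 480. -315.    4.]
80 150 4e-30 [-1.05  1.    1.1   0.71  2.   -0.91] wrist [ 431. -591.  266.] elbow [ 255. -340.  495.] [ 480. -315.   86.]
  max step mm 16.8 deg 5.1 min z 85.0 tcp minz 120.0
```

```bash
cat > rows.py <<'E'
from ik import *
def rows(q0,q1,n,start,base=None,f=None):
    """rows for fractions start[0]..start[1] of the joint path"""
    t=np.linspace(0,1,n+1); t=3*t**2-2*t**3 if f is None else t
    t=.5*t+.5*np.linspace(0,1,n+1)
    Q=[q0+(q1-q0)*x for x in t]
    b=base or fk(Q[start[0]])
    out=[]
    for k in range(start[0]+1,start[1]+1):
        p,r=fk(Q[k]); out.append((b[1].inv().apply(p-b[0]).round(0),np.degrees((b[1].inv()*r).as_rotvec()).round(0)))
    return out
E
python3 - <<'E'
from rows import *
q0=readout.sense()['q'];q1,c=ik(*stand((480,-315),150,25),[-1,.9,1.8,1.4,1.6,-1]);np.savez('path.npz',q0=q0,q1=q1)
for l,a in rows(q0,q1,20,(0,10)): print(l.astype(int).tolist(),a.astype(int).tolist())
E
```

```text
[0, 1, 6] [3, 0, -2]
[0, 2, 12] [7, 0, -4]
[0, 3, 18] [11, 1, -7]
[2, 5, 23] [16, 3, -10]
[5, 7, 27] [21, 6, -13]
[9, 11, 29] [26, 10, -16]
[15, 17, 28] [30, 15, -19]
[22, 26, 25] [34, 21, -21]
[30, 39, 21] [37, 28, -23]
[38, 56, 15] [39, 35, -25]
```

Emit:
drive_tool(
  series=[
    {"linear":[0,1,6],"angular":[3,0,-2],"gripper":0.15},
    {"linear":[0,2,12],"angular":[7,0,-4],"gripper":0.15},
    {"linear":[0,3,18],"angular":[11,1,-7],"gripper":0.15},
    {"linear":[2,5,23],"angular":[16,3,-10],"gripper":0.15},
    {"linear":[5,7,27],"angular":[21,6,-13],"gripper":0.15},
    {"linear":[9,11,29],"angular":[26,10,-16],"gripper":0.15},
    {"linear":[15,17,28],"angular":[30,15,-19],"gripper":0.15},
    {"linear":[22,26,25],"angular":[34,21,-21],"gripper":0.15},
    {"linear":[30,39,21],"angular":[37,28,-23],"gripper":0.15},
    {"linear":[38,56,15],"angular":[39,35,-25],"gripper":0.15},
  ],
)

```text
time: 28.9
position: [460.1, -31.8, 104.7]
ee_rot: [0.904, 0.199, 0.071, -0.371]
wrist_force: [-0.2, 0.4, -4.7]
finger_gap: 29.3
```

Run:
```python
from rows import *
show()
d=np.load('path.npz');s=readout.sense()
for l,a in rows(d['q0'],d['q1'],20,(10,20),base=(s['position'],R.from_quat(s['ee_rot']))): print(l.astype(int).tolist(),a.astype(int).tolist())
```

```text
28.9 [460.1 -31.8 104.7] [-0.7  0.6  1.7  0.6  1.4  0.2] F [-0.2  0.4 -4.7] T [-1.  -0.1  0.1] gap 29.3
[9, 15, -17] [0, 7, -4]
[14, 33, -36] [-2, 14, -7]
[16, 52, -58] [-4, 21, -11]
[16, 72, -83] [-8, 27, -14]
[13, 92, -108] [-12, 33, -16]
[6, 112, -134] [-17, 37, -19]
[-3, 130, -158] [-22, 41, -20]
[-14, 146, -181] [-26, 44, -22]
[-25, 160, -200] [-31, 46, -23]
[-35, 171, -216] [-35, 47, -23]
```

Emit:
drive_tool(
  series=[
    {"linear":[9,15,-17],"angular":[0,7,-4],"gripper":0.15},
    {"linear":[14,33,-36],"angular":[-2,14,-7],"gripper":0.15},
    {"linear":[16,52,-58],"angular":[-4,21,-11],"gripper":0.15},
    {"linear":[16,72,-83],"angular":[-8,27,-14],"gripper":0.15},
    {"linear":[13,92,-108],"angular":[-12,33,-16],"gripper":0.15},
    {"linear":[6,112,-134],"angular":[-17,37,-19],"gripper":0.15},
    {"linear":[-3,130,-158],"angular":[-22,41,-20],"gripper":0.15},
    {"linear":[-14,146,-181],"angular":[-26,44,-22],"gripper":0.15},
    {"linear":[-25,160,-200],"angular":[-31,46,-23],"gripper":0.15},
    {"linear":[-35,171,-216],"angular":[-35,47,-23],"gripper":0.15},
  ],
)

```text
time: 29.9
position: [502.7, -304.4, 139.6]
ee_rot: [0.815, 0.176, 0.54, -0.116]
wrist_force: [-0.2, -0.1, -4.6]
finger_gap: 29.1
```

Run:
```python
from rows import *
show(stand((480,-315),150,25))
i=vision.camera_info('wrist');np.save('w24.npy',i,allow_pickle=True)
cv2.imwrite('pics/w24.png',vision.get_image('wrist'))
cv2.imwrite('pics/t24.png',cv2.resize(vision.get_image('top')[140:340,370:560],None,fx=3,fy=3,interpolation=cv2.INTER_CUBIC))
im=vision.get_image('scene');cv2.imwrite('pics/s24f.png',im)
cv2.imwrite('pics/s24.png',cv2.resize(im[120:280,140:340],None,fx=3.75,fy=3.75,interpolation=cv2.INTER_CUBIC))
```

```text
29.9 [ 502.7 -304.4  139.6] [-1.2  0.7  1.9  1.3  1.3 -1. ] F [-0.2 -0.1 -4.6] T [-0.6  1.1  0. ] gap 29.1
[ 0.   0.1 -0.1] [ 0.6  0.4 -0.2]
```

View pics/w24.png

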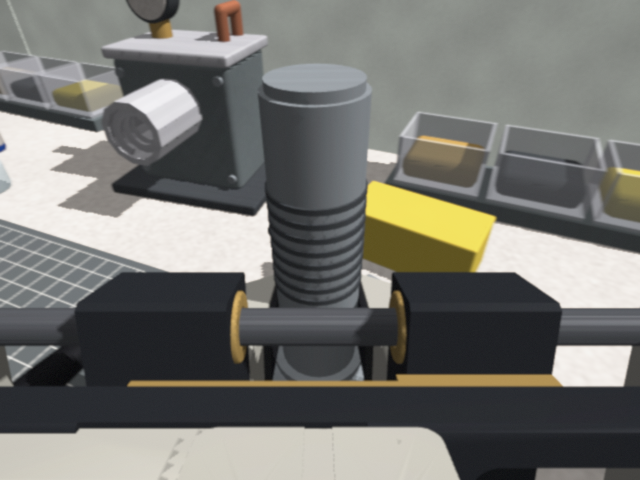

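View pics/t24.png

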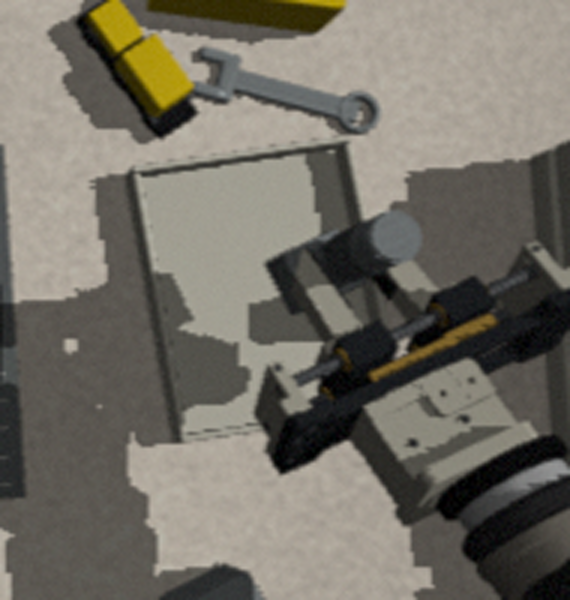

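View pics/s24.png

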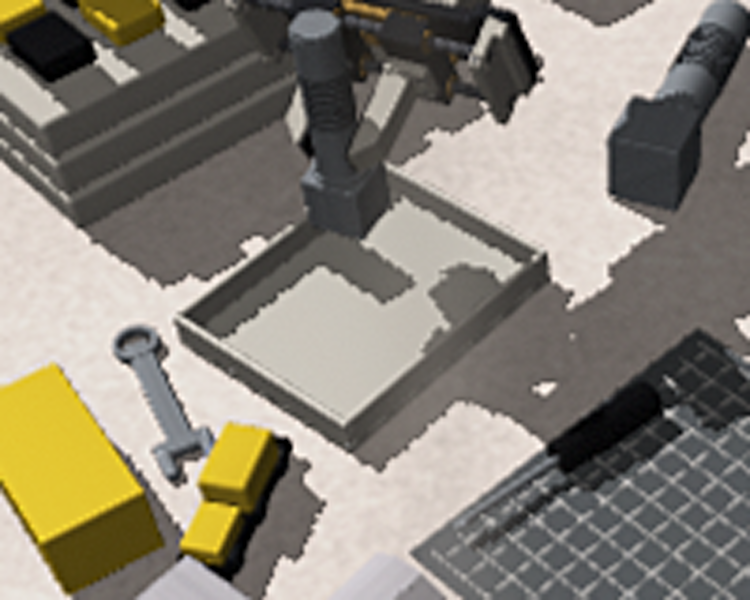

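Run:
```python
from rows import *
np.set_printoptions(precision=1,suppress=True)
print('tip',tri([ray('top',500,219.3),ray('scene',224.4,128)]), plane('top',500,219.3,238))
q=readout.sense()['q'];h,t,d=plugpts(q);print('model head',h,'tip',t,d)
i=np.load('w24.npy',allow_pickle=True).item()
print('model tip in wrist',proj('',t,i),'seen ~ (316,83)')
# head bottom corner nearest scene: scene crop (355,237)
print('proj head end', (np.array(proj('scene',h))-[140,120])*3.75, (np.array(proj('scene',t))-[140,120])*3.75)
print('top proj head', (np.array(proj('top',h))-[370,140])*3, (np.array(proj('top',t))-[370,140])*3)
for uv in [(415,197.3),(485.7,188.3),(430,286)]: print(plane('top',*uv,27))
cs=[plane('scene',140+x/3.75,120+y/3.75,27) for x,y in [(180,322),(347,432),(547,258),(388,170)]];print(np.array(cs),np.mean(cs,0))
```

```text
tip (array([ 479.3, -312.4,  236.9]), [np.float64(0.5526169772323137), np.float64(0.5526169772323736)]) [ 479.5 -312.4  238. ]
model head [ 480.1 -315.6   86.4] tip [ 481.2 -315.3  238.4] [0. 0. 1.]
model tip in wrist (np.float64(323.6456761099494), np.float64(73.70159013753297)) seen ~ (316,83)
proj head end [349.1 218.3] [309.5  26.8]
top proj head [298.1 276.7] [395.4 234.6]
[ 565.7 -223.9   27. ]
[ 584.6 -377.7   27. ]
[ 374.9 -248.3   27. ]
[[ 588.5 -371.6   27. ]
 [ 568.6 -217.5   27. ]
 [ 374.7 -245.6   27. ]
 [ 395.6 -393.6   27. ]] [ 481.9 -307.1   27. ]
```

Emit:
drive_tool(
  series=[
    {"linear":[-9,0,4],"angular":[0,0,0],"gripper":0.15},
    {"linear":[-22,0,9],"angular":[0,0,0],"gripper":0.15},
    {"linear":[-37,0,15.3],"angular":[0,0,0],"gripper":0.15},
    {"linear":[-52,0,21.5],"angular":[0,0,0],"gripper":0.15},
    {"linear":[-63,0,26],"angular":[0,0,0],"gripper":0.15},
    {"linear":[-65,0,27],"angular":[0,0,0],"gripper":0.15},
    {"linear":[-65,0,27],"angular":[0,0,0],"gripper":0.15},
  ],
)

```text
time: 30.75
position: [504.0, -303.5, 71.6]
ee_rot: [0.814, 0.178, 0.541, -0.117]
wrist_force: [-0.3, -0.1, -4.3]
finger_gap: 29.0
```

Run:
```python
from rows import *
show(stand((480,-315),68,25))
im=vision.get_image('scene');cv2.imwrite('pics/s25.png',cv2.resize(im[120:280,140:340],None,fx=3.75,fy=3.75,interpolation=cv2.INTER_CUBIC))
```

```text
30.75 [ 504.  -303.5   71.6] [-1.2  0.8  1.9  1.3  1.2 -1.1] F [-0.3 -0.1 -4.3] T [-0.6  1.1  0.1] gap 29.0
[-13.5   0.3   3.8] [ 0.4  0.3 -0. ]
```

View pics/s25.png

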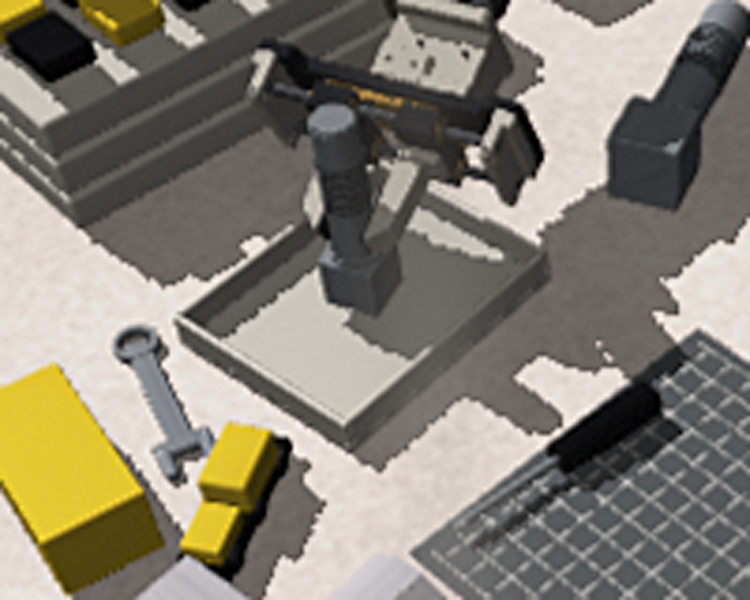

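Emit:
drive_tool(
  series=[
    {"linear":[-3,0,1.2],"angular":[0,0,0],"gripper":0.15},
    {"linear":[-6,0,2.5],"angular":[0,0,0],"gripper":0.15},
    {"linear":[-8.3,0,3.5],"angular":[0,0,0],"gripper":0.15},
    {"linear":[-8.3,0,3.5],"angular":[0,0,0],"gripper":0.15},
  ],
)

```text
time: 31.2
position: [503.8, -304.0, 62.9]
ee_rot: [0.814, 0.178, 0.541, -0.116]
wrist_force: [-0.7, -0.7, -4.2]
finger_gap: 29.1
```

Emit:
drive_tool(
  series=[
    {"linear":[-0.9,0,0.4],"angular":[0,0,0],"gripper":0.15},
    {"linear":[-1.8,0,0.8],"angular":[0,0,0],"gripper":0.15},
  ],
)

```text
time: 31.4
position: [503.9, -304.1, 61.2]
ee_rot: [0.814, 0.179, 0.541, -0.116]
wrist_force: [-0.5, -0.1, -4.3]
finger_gap: 29.4
```

Emit:
drive_tool(
  series=[
    {"linear":[-0.9,0,0.4],"angular":[0,0,0],"gripper":0.15},
    {"linear":[-0.9,0,0.4],"angular":[0,0,0],"gripper":0.15},
  ],
)

```text
time: 31.6
position: [503.9, -304.0, 60.0]
ee_rot: [0.814, 0.178, 0.541, -0.116]
wrist_force: [-0.7, 0.0, -4.7]
finger_gap: 29.6
```

Emit:
drive_tool(
  series=[
    {"linear":[-0.9,0,0.4],"angular":[0,0,0],"gripper":0.15},
    {"linear":[-0.9,0,0.4],"angular":[0,0,0],"gripper":0.15},
  ],
)

```text
time: 31.8
position: [503.9, -304.1, 59.1]
ee_rot: [0.814, 0.178, 0.541, -0.116]
wrist_force: [0.3, 0.0, -3.7]
finger_gap: 29.3
```

Emit:
drive_tool(
  series=[
    {"linear":[-0.9,0,0.4],"angular":[0,0,0],"gripper":0.15},
    {"linear":[-0.9,0,0.4],"angular":[0,0,0],"gripper":0.15},
  ],
)

```text
time: 32.0
position: [504.0, -304.2, 58.6]
ee_rot: [0.814, 0.178, 0.541, -0.116]
wrist_force: [-1.0, -0.3, -2.2]
finger_gap: 29.2
```

Emit:
drive_tool(
  series=[
    {"linear":[-0.9,0,0.4],"angular":[0,0,0],"gripper":0.15},
    {"linear":[-0.9,0,0.4],"angular":[0,0,0],"gripper":0.15},
  ],
)

```text
time: 32.2
position: [504.2, -304.3, 58.5]
ee_rot: [0.813, 0.178, 0.542, -0.116]
wrist_force: [-2.7, -0.5, 5.3]
finger_gap: 29.5
```

Run:
```python
from rows import *
show()
im=vision.get_image('scene');cv2.imwrite('pics/s26.png',cv2.resize(im[135:225,190:270],None,fx=6.5,fy=6.5,interpolation=cv2.INTER_CUBIC))
cv2.imwrite('pics/w26.png',vision.get_image('wrist'))
```

```text
32.2 [ 504.2 -304.3   58.5] [-1.2  0.8  1.9  1.3  1.2 -1.2] F [-2.7 -0.5  5.3] T [ 0.2 -0.   0.1] gap 29.5
```

View pics/s26.png

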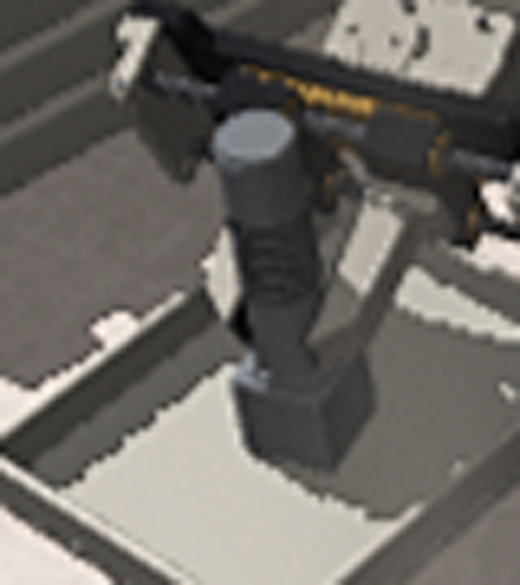

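View pics/w26.png

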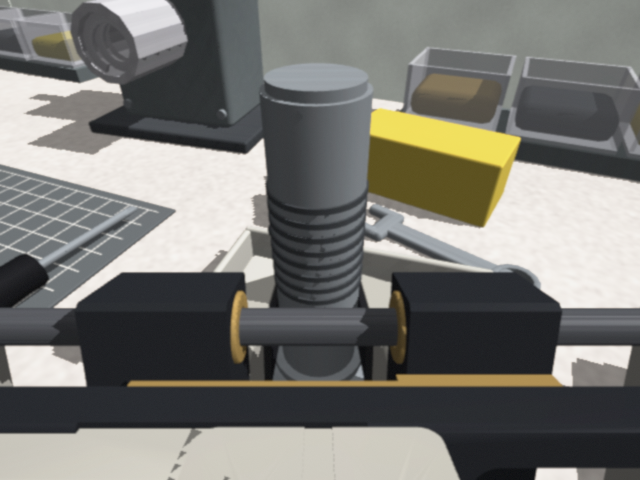

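Emit:
drive_tool(
  series=[
    {"linear":[0,0,0],"angular":[0,0,0],"gripper":0.28},
    {"linear":[0,0,0],"angular":[0,0,0],"gripper":0.31},
    {"linear":[0,0,0],"angular":[0,0,0],"gripper":0.33},
    {"linear":[0,0,0],"angular":[0,0,0],"gripper":0.36},
    {"linear":[0,0,0],"angular":[0,0,0],"gripper":0.42},
    {"linear":[0,0,0],"angular":[0,0,0],"gripper":0.5},
    {"linear":[0,0,0],"angular":[0,0,0],"gripper":0.6},
    {"linear":[0,0,0],"angular":[0,0,0],"gripper":0.7},
    {"linear":[0,0,0],"angular":[0,0,0],"gripper":0.75},
    {"linear":[0,0,0],"angular":[0,0,0],"gripper":0.75},
  ],
)

```text
time: 33.3
position: [503.9, -304.0, 57.2]
ee_rot: [0.814, 0.178, 0.541, -0.116]
wrist_force: [0.3, -0.9, 0.3]
finger_gap: 68.1
```

Run:
```python
from rows import *
show()
cv2.imwrite('pics/w27.png',vision.get_image('wrist'))
```

```text
33.3 [ 503.9 -304.    57.2] [-1.2  0.8  1.9  1.3  1.2 -1.2] F [ 0.3 -0.9  0.3] T [-0.2  0.4 -0. ] gap 68.1
```

View pics/w27.png

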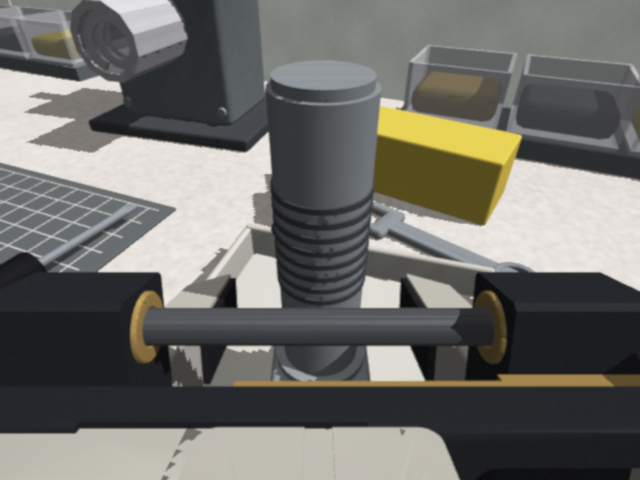

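Emit:
drive_tool(
  series=[
    {"linear":[0,0,-5],"angular":[0,0,0],"gripper":0.8},
    {"linear":[0,0,-15],"angular":[0,0,0],"gripper":0.8},
    {"linear":[0,0,-30],"angular":[0,0,0],"gripper":0.8},
    {"linear":[0,0,-50],"angular":[0,0,0],"gripper":0.8},
    {"linear":[0,0,-75],"angular":[0,0,0],"gripper":0.8},
    {"linear":[0,0,-100],"angular":[0,0,0],"gripper":0.8},
    {"linear":[0,0,-115],"angular":[0,0,0],"gripper":0.8},
    {"linear":[0,0,-115],"angular":[0,0,0],"gripper":0.8},
    {"linear":[0,0,-115],"angular":[0,0,0],"gripper":0.8},
  ],
)

```text
time: 34.25
position: [407.4, -348.2, 101.9]
ee_rot: [0.814, 0.178, 0.541, -0.116]
wrist_force: [0.3, 0.7, -0.1]
finger_gap: 73.6
```

Run:
```python
from rows import *
np.set_printoptions(precision=1,suppress=True)
show()
cv2.imwrite('pics/w28.png',vision.get_image('wrist'))
cv2.imwrite('pics/t28.png',vision.get_image('top'))
cv2.imwrite('pics/s28.png',vision.get_image('scene'))
```

```text
34.25 [ 407.4 -348.2  101.9] [-1.5  0.8  1.9  1.1  1.4 -1.1] F [ 0.3  0.7 -0.1] T [-0.2  0.4  0. ] gap 73.6
```

View pics/w28.png

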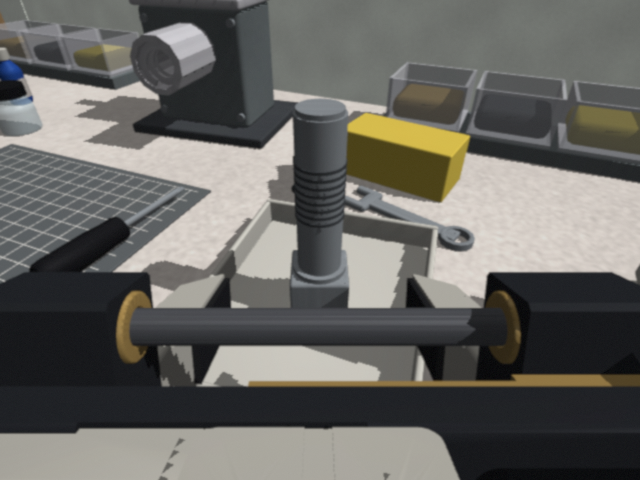

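View pics/t28.png

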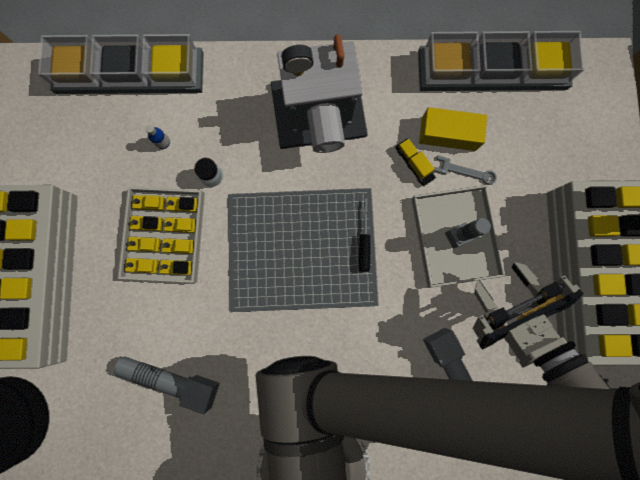

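View pics/s28.png

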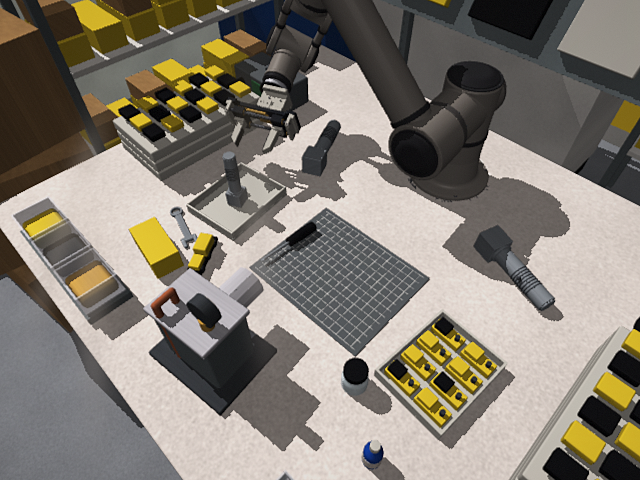

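Run:
```python
from h import *
a=cv2.imread('pics/top0.png');b=cv2.imread('pics/top0.png')*0+cv2.imread('pics/t28.png')
d=cv2.absdiff(a,b).max(2)
for n,(x0,y0,x1,y1) in dict(driver=(350,195,376,280),loco=(393,135,437,187),spanner=(434,153,498,187),carton=(418,103,490,150),jar=(192,155,224,190),oiler=(145,122,172,152)).items(): print(n,int((d[y0:y1,x0:x1]>40).sum()))
show()
print(ctrl.sign_off())
```

```text
driver 0
loco 0
spanner 0
carton 0
jar 0
oiler 0
34.4 [ 408.  -347.2  101.6] [-1.5  0.8  1.9  1.1  1.4 -1.1] F [ 0.1 -0.2  0.7] T [-0.2  0.5  0. ] gap 73.2
the job is handed in; nothing more can be done
None
```

The plug is unscrewed, was laid on the mat and released, and now stands on its square head, threaded end up, in the empty tray. I handed the job in at 34.4 s.

**What I did**
- **Unscrewing:** I turned the plug by its flats in two swings. A test pull at about 125° held, stopping at 12 N. At about 170° it slid out freely.
- **Laying down:** I drew it clear by the shank, laid it on its side on the mat and let go.
- **Standing up:** I took it again by the shank with the gripper tilted 25°. I set it down in the tray until the floor pushed back with about 5 N, then eased the jaws open.

**Last checks**
- The final top, scene and wrist pictures show the plug upright inside the tray with the gripper clear of it.
- Comparing the first and last top pictures shows no change at the driver, loco, spanner, carton, jar or oiler.
- The highest wrist force I read was about 15 N; I read it only at the end of each move.

**What disagreed or went wrong**
- **Fingertip position:** the fingertips turned out to be about 14 mm behind the TCP, not 14 mm ahead as stated.
- **Failed grips:** because of that, my first shank grip in the port slipped, and my first attempt to grip the plug on the mat closed above it.
- **Lowering to the mat:** the grip that drew the plug out held only the upper part of the shank. I also stopped a few mm too high, so it slid the last few mm to the mat as I loosened the jaws.
- **Joint limit:** joint 4 came right up to its range limit at the end of the first swing. I read about -1.0 there, to one decimal place.

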